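Free the seized turn-button and take the print out of its jig

ROBOT

A 6-joint arm with a two-finger parallel gripper is mounted at the origin on the work surface. World frame = base frame: x ahead of the robot, y to its left, z up, the work surface at z = 0. Lengths are in mm, angles in rad, forces in N, time in s.
With the tool pointing down it reaches from about 300 to 775 mm from the base axis. Payload 14.6 kg.
Tool frame: the origin (TCP) lies between the finger pads; the fingertips stand 11 mm ahead of it and the grasp point (between the pads) lies 8 mm behind it; z points along the fingers, y is the direction in which the jaws open and shut (so a half turn about z gives the same grasp; the last joint's range is limited). The gripper opens to 94 mm and grips with 3 to 60 N. Pads are 16 mm wide; open, the fingers measure 119 mm over their backs; the gripper's body (75 mm by 177 mm) begins 78 mm behind the grasp point.
Start: joints at [-0.067, 0.3, 1.521, -0, 1.321, -0.067], TCP at [549.99, -0.002, 216.446] pointing down, gripper open.
Joint ranges: [-3.03, 3.03], [-0.79, 2.21], [0.23, 2.52], [-1.04, 4.18], [0, 3.07], [-2.55, 2.55]. Speed limits (rad/s): [2.22, 2.22, 2.57, 3.14, 3.14, 3.14].

INTERFACE

Orientations are given as [roll, pitch, yaw] about the fixed x, y, z axes, in that order (R = Rz(yaw) Ry(pitch) Rx(roll)).
In Python, from cell import * gives the robot as it stands.
- The arm moves only by the tool arm_command, never from a script. Its argument "deltas" is a list of rows, each an object with "xyz": the shift along the world's x, y, z in m, a list of three; "turn": the turn, a rotation vector about the world's x, y, z in rad, a list of three. A call has 1 to 12 rows; each row shifts and turns the commanded pose from where the row before left it; what a row does not reach is not made up. A row lasts 1/8 s, in which the tool goes at most 62.5 mm and 10.7 degrees, less where a joint would pass 70% of its speed; a pose out of reach is approached as far as the arm can. A call with a gripper value outside its range is refused whole. "gripper" is the closure, from 0 (fully open) to 1 (shut), set as the call begins (left out, the last holds). The fingers move at their own pace and stop on an object; "force" is the grip in N (left out, the last holds). Time passes only in rows, so rows that do not move let the fingers close. It gives the time, the measured TCP pose, the force and the opening at its end, in the units of the state.
- read_state(): the state, without advancing time (a new reading comes with each control period).
- camera(name): name is "scene" or "side" or "wrist"; returns a dict with "color" (384x512x3 uint8, red, green, blue), "fx", "fy", "cx", "cy" (pixels), "rvec" (rotation vector, rad) and "tvec" (3), from world to camera coordinates, as OpenCV has them; the wrist camera has in their place "mount" (4x4, takes a point from camera to tool coordinates, whose origin is the TCP and whose axes are the flange's). Camera axes: x right, y down, z forward; pixel columns grow to the right and rows downward; lengths in mm; the calibration is good to about 2 mm. The wrist camera is an equidistant fisheye: a pixel r from the principal point sees the ray r / f radians off the axis. A picture is of the moment at which its call begins: read the wrist's pose just before it. There is no depth.
- sign_off(): hands the job in, once; it reports no verdict.
The state is a dict: "clock": time; "joints": joint angles; "qd": joint speeds; "effort": joint torques, N m; "eef_pos": TCP position; "eef_rot": TCP orientation; "wrist_force": force on the tool from outside, world axes, zero at the start; "moment": the same for the moment, N m; "finger_gap": finger opening in mm.
Only numpy, scipy, OpenCV 4.12 (cv2) and the standard library are available. Lean on these libraries where they do the work, as an engineer would, in place of code of your own. Each camera call takes 0.05 s, during which the arm holds its last target.

TASK

The orange turn-button that clamps the build tile with the white rook in the grey jig is seized with fused plastic. Rock it to and fro, easing off each time it comes up firm so that you never wrench it (it snaps at about 0.4 N m), until it breaks free; then swing it well open, counter-clockwise seen from above, about a quarter turn. Lift the tile with its rook out, set it down flat in the blue tray without dropping it, let go, and leave the other things where they are.

Things in the scene. Friction and masses are not known exactly. Their poses are not given: they have to be found in the camera images.
- jig: grey painted fixed block 130 x 220 x 35 mm; origin under its centre, x across, y along its length, z up. The button's upright axis stands at its y = +55 mm, the tile's nest at y = -55 mm. Thin lips 5 mm high locate the tile in the nest with 2.5 mm play
- stud (a joint): turn angle (rad) of the steel stud that the button sits on: about 0 at the start, the bar lying over the tile; grows counter-clockwise seen from above. The bar is clear of the tile beyond 0.8; well open is past 1.1; mechanical ends at -0.9 and 1.6. Turning it takes about 0.1 N m between the stops and once free
- pivot (a point): foot of the button on its upright axis, 42 mm above the table. While seized it swings only 0.25 to 0.3 rad each way between firm stops, about a middle anywhere within 0.17 rad of 0. Each swing held a moment at its firm stop, alternately one way and the other, breaks off plastic and widens the play; 4 or 5 swings free it. Pushing on against one stop does nothing
- neck (a joint): elastic twist (rad) of the button on its stud, 5 N m per rad: it shows the torque on the button, positive when pushed counter-clockwise. At a stop the torque climbs at this rate; 0.2 to 0.28 N m (0.04 to 0.056 rad) is a firm push; at 0.45 N m (0.09 rad) either way it snaps. The button's own angle is stud + neck
- wing (a point): middle of the button's upright grip wing, on the turning axis: orange, 14 mm thick (its x), 54 mm long (its y), 30 mm high, 70 to 100 mm above the table, to be pinched across its 14 mm (fingers closing along its x). Turns with the button; its 13 mm neck is below. The bar below it is 16 mm wide with its top 53 mm above the table, and points from the axis to the wing's -y
- bar_tip (a point): point near the free end of the orange clamping bar, 85 mm from the axis (the bar ends at 92 mm); the bar overlaps the tile's edge by about 12 mm and hangs 2 mm above it
- nest (a point): middle of the nest's floor in the jig, 35 mm above the table
- print: loose: dark steel build tile 60 x 60 x 8 mm with a white printed rook fused upright on its middle; origin under the tile's centre, z up. Rook 62 mm high, foot 32 mm wide and 4 mm thick, straight round shaft 22 mm in diameter from 12 to 64 mm above the tile's underside; total height 70 mm, 80 to 160 g
- rook (a point): middle of the rook's shaft, 36 mm above the tile's underside: where to pinch it
- tray: blue open tray 150 x 150 x 22 mm, walls and floor 4 mm, fixed; origin under its centre
- tray_in (a point): centre of the tray's inner floor (142 x 142 mm), 4 mm above the table
- bishop: black chess bishop, 62 mm high: bystander
- pawn: black chess pawn, 50 mm high: bystander
- scraper: spatula lying on the table: bystander
- screwdriver: screwdriver lying on the table: bystander
- glue: small white and red glue jar, 36 mm wide, 95 mm high: bystander
- spool: black filament spool lying flat, 200 mm wide, 65 mm high: bystander
- partsbin: orange open parts bin 160 x 110 x 60 mm: bystander
Not all that is in view belongs to the job. Leave any pink look-alike of the print alone.

How it is judged:
By the outcome, as a careful person would: the job done as asked, in the order asked, and still so for the second after the job is handed in, with the robot touching nothing.
It also fails if it takes over 72 s, if anything falls off the work surface, if the arm or the gripper's body presses on something with over 40 N, if the wrist force passes 120 N, or if a joint passes its speed limit or range.

## Working session

There is one attempt and no reset: what is moved stays moved. The work goes in short steps, Python scripts to look and compute and a tool call to move; the robot and the scene stay as the last step left them, time stands still between calls to the robot, and variables do not carry over. Pictures are saved under pics/ and viewed, and the job is handed in when it is done.

Besides the shell and the picture viewer there is one more tool, called as name([rows], argument=value, ...), one row to a line, values as JSON. arm_command: Moves the arm, as the interface text tells. Its arguments: {"type":"object","properties":{"deltas":{"type":"array","items":{"type":"object","properties":{"xyz":{"type":"array","items":{"type":"number"}},"turn":{"type":"array","items":{"type":"number"}}}}},"gripper":{"type":"number"},"force":{"type":"number"}},"required":["deltas"]}

```bash
mkdir -p pics; ls; cat > h.py <<'E'
from cell import *
import numpy as np, cv2
def snap(n,f):
    c=camera(n); cv2.imwrite('pics/'+f,c['color'][:,:,::-1]); return c
E
python3 - <<'E'
from h import *
print(read_state())
for n in ('scene','side','wrist'):
    c=snap(n,n+'0.png'); print({k:(v.tolist() if hasattr(v,'tolist') else v) for k,v in c.items() if k!='color'})
E
```

```text
pics
{'clock': 0.0, 'joints': array([-6.65775634e-02,  3.00445650e-01,  1.52162869e+00, -1.70954373e-05,
        1.32073053e+00, -6.66040720e-02]), 'qd': array([-6.65617406e-04,  7.81657687e-04, -8.39669491e-04,  4.53514747e-04,
        1.41155855e-03,  7.28163330e-05]), 'effort': array([-1.53750298e-03, -5.31805658e+01, -3.52735734e+01,  7.07558286e-02,
        2.43994006e-02, -4.79655944e-05]), 'eef_pos': array([5.49721994e+02, 2.36330405e-02, 2.15880157e+02]), 'eef_rot': array([-3.14038203e+00, -6.41567904e-05,  1.57082704e+00]), 'wrist_force': array([0.34332861, 0.25169133, 0.89332666]), 'moment': array([-0.01360254,  0.01548468,  0.03132164]), 'finger_gap': 93.85370376984872}
{'fx': 349.00451635155656, 'fy': 349.00451635155656, 'cx': 259.26503498433095, 'cy': 191.5075167106605, 'rvec': [1.3751364524360827, 2.3564594171814393, -0.7429642918943589], 'tvec': [241.9219033555683, -376.63648114395124, 1345.905806327311]}
{'fx': 355.38666561584097, 'fy': 355.38666561584097, 'cx': 256.03944464987774, 'cy': 190.46751991801648, 'rvec': [2.1376328656079435, -0.14790078611708676, 0.05084907251631126], 'tvec': [-542.4739102534834, 142.0364419760665, 1013.4462036977919]}
{'fx': 297.3186396354542, 'fy': 297.3186396354542, 'cx': 254.72980219718804, 'cy': 192.5013299901056, 'mount': [[-8.844339558132511e-05, -0.958652047400663, -0.28458082189824374, 83.30137450025428], [0.9999999734173033, -0.00014538488889666404, 0.00017896542652426936, -0.6494485455844634], [-0.00021293932372518678, -0.28458079850500845, 0.9586520347754408, -167.42241922976473], [0.0, 0.0, 0.0, 1.0]]}
```

View pics/scene0.png

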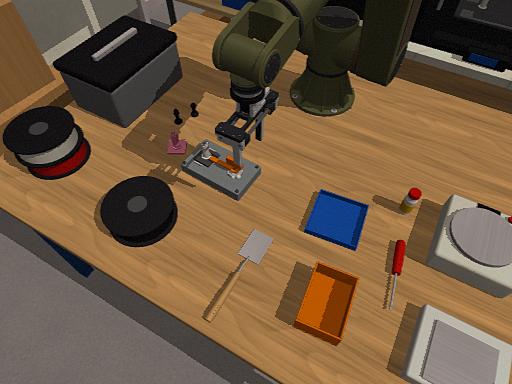

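View pics/side0.png

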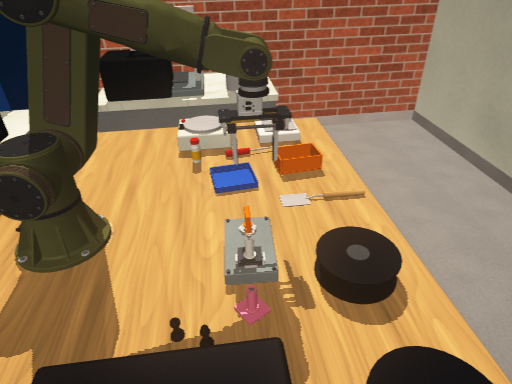

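View pics/wrist0.png

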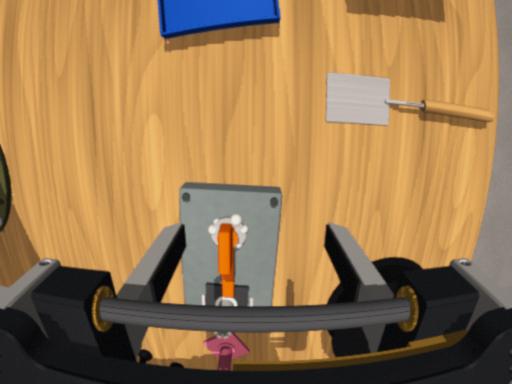

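```bash
cat >> h.py <<'E'
from scipy.spatial.transform import Rotation as Ro
from scipy.optimize import least_squares
def tcp(s): return np.array(s['eef_pos']), Ro.from_euler('xyz',s['eef_rot']).as_matrix()
def ray(c,uv,s=None):
    u=(uv[0]-c['cx'])/c['fx']; v=(uv[1]-c['cy'])/c['fy']
    if 'mount' in c:
        th=np.hypot(u,v); d=np.array([u/th*np.sin(th),v/th*np.sin(th),np.cos(th)])
        p,R=tcp(s); M=np.array(c['mount']); return p+R@M[:3,3], R@M[:3,:3]@d
    R=cv2.Rodrigues(np.array(c['rvec'],float))[0]; t=np.array(c['tvec'])
    d=R.T@np.array([u,v,1]); return -R.T@t, d/np.linalg.norm(d)
def proj(c,P,s=None):
    P=np.atleast_2d(P).astype(float)
    if 'mount' in c:
        p,R=tcp(s); M=np.array(c['mount']); q=((P-p)@R-M[:3,3])@M[:3,:3]
        r=np.hypot(q[:,0],q[:,1]); th=np.arctan2(r,q[:,2]); 
        return np.c_[c['cx']+c['fx']*th*q[:,0]/r, c['cy']+c['fy']*th*q[:,1]/r]
    R=cv2.Rodrigues(np.array(c['rvec'],float))[0]; q=P@R.T+np.array(c['tvec'])
    return np.c_[c['cx']+c['fx']*q[:,0]/q[:,2], c['cy']+c['fy']*q[:,1]/q[:,2]]
def tri(rays):
    A=np.zeros((3,3));b=np.zeros(3)
    for o,d in rays:
        m=np.eye(3)-np.outer(d,d);A+=m;b+=m@o
    x=np.linalg.solve(A,b); return x,[float(np.linalg.norm((np.eye(3)-np.outer(d,d))@(x-o))) for o,d in rays]
def atz(r,z): o,d=r; return o+d*(z-o[2])/d[2]
def crop(f,x0,y0,x1,y1,k,out):
    i=cv2.imread('pics/'+f)[y0:y1,x0:x1]; cv2.imwrite('pics/'+out,cv2.resize(i,None,fx=k,fy=k,interpolation=cv2.INTER_CUBIC))
E
python3 - <<'E'
from h import *
crop('scene0.png',160,100,290,210,6,'s1.png')
crop('side0.png',200,150,330,300,4,'d1.png')
crop('wrist0.png',140,0,300,384,2,'w1.png')
crop('wrist0.png',170,170,290,290,5,'w2.png')
E
```

```text
(no output)
```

View pics/s1.png

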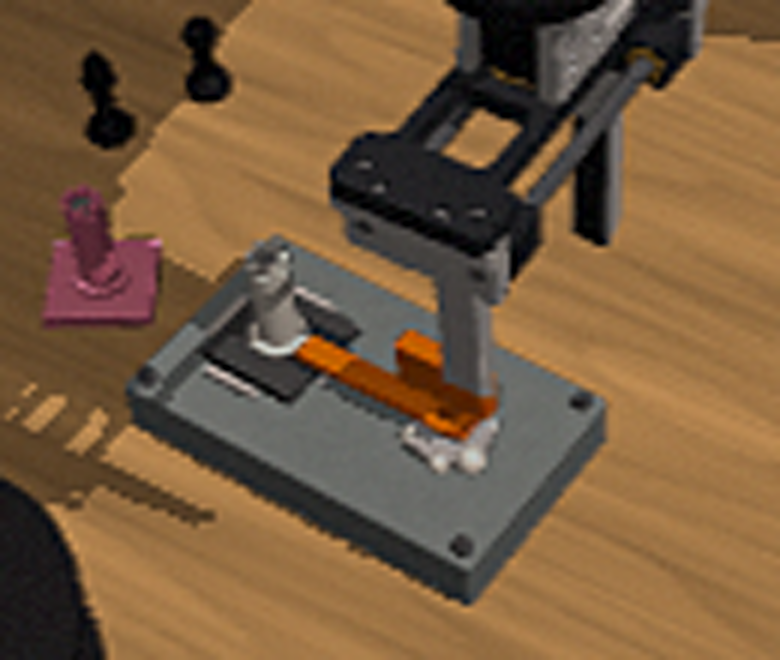

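View pics/d1.png

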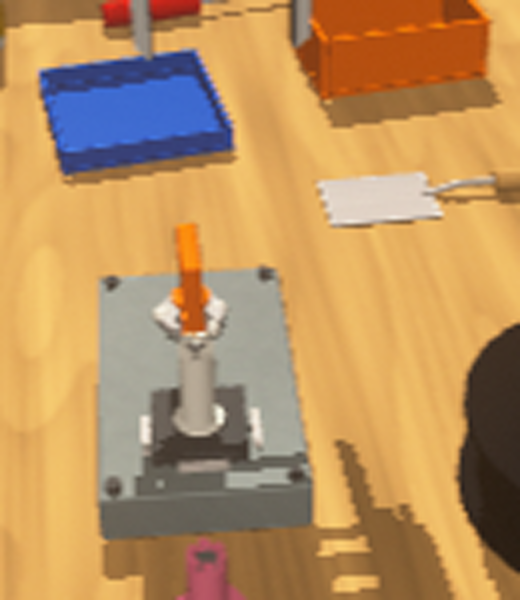

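View pics/w2.png

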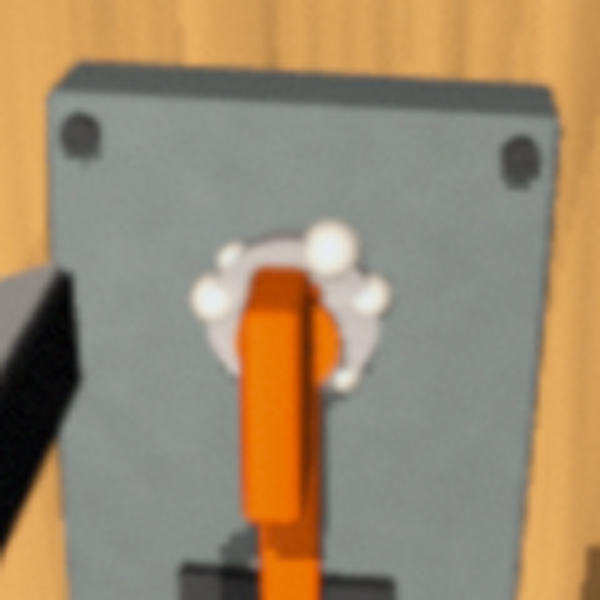

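```bash
python3 - <<'E'
from h import *
crop('scene0.png',290,180,380,255,8,'s2.png')
crop('wrist0.png',150,0,290,45,5,'w3.png')
E
```

```text
(no output)
```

View pics/s2.png

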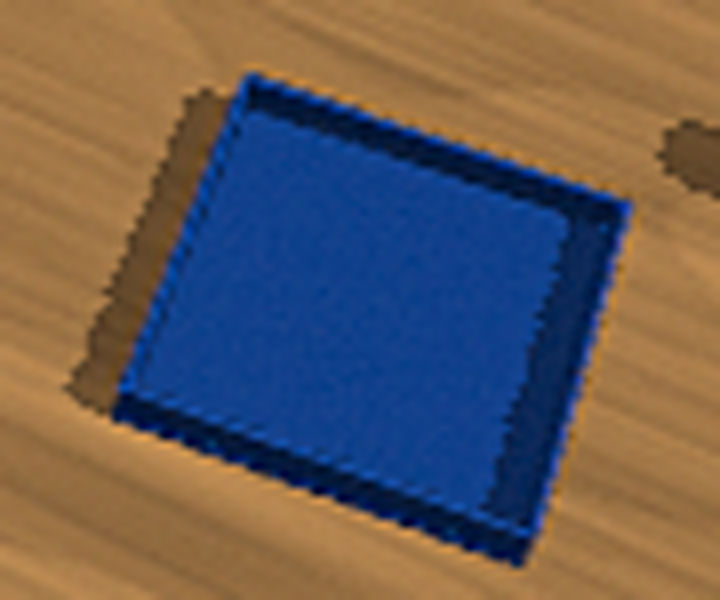

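View pics/w3.png

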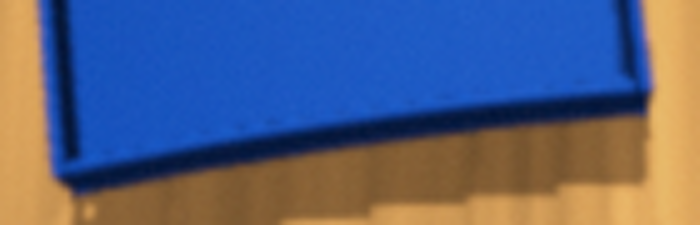

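```bash
cat > fit.py <<'E'
from h import *
import pickle
def fit(obs,C,S,x0,zf=True):
    # obs: list (cam, uv, local xyz)
    def f(p):
        c,s=np.cos(p[2]),np.sin(p[2]); r=[]
        for n,uv,l in obs:
            P=[p[0]+c*l[0]-s*l[1],p[1]+s*l[0]+c*l[1],l[2]+p[3]]
            r+=list(proj(C[n],P,S)[0]-uv)
        return np.array(r)
    o=least_squares(f,x0,loss='soft_l1'); return o.x,f(o.x).reshape(-1,2)
E
python3 - <<'E'
from fit import *
S=read_state(); C={n:camera(n) for n in('scene','side','wrist')}
j=[('wrist',(180,189),(-65,110,35)),('wrist',(281,193.6),(65,110,35)),
('scene',(181.7,165),(65,-110,35)),('scene',(205.8,139.7),(-65,-110,35)),('scene',(261.2,168),(-65,110,35)),('scene',(238.3,195.3),(65,110,35)),
('side',(224.5,219.5),(-65,110,35)),('side',(268.8,216.8),(65,110,35)),('side',(278,270),(65,-110,35)),('side',(225.5,276),(-65,-110,35))]
np.set_printoptions(precision=2,suppress=True)
x,r=fit(j,C,S,[530,0,0,0]); print('jig',x);print(r)
def w(l): return np.array([x[0]+np.cos(x[2])*l[0]-np.sin(x[2])*l[1],x[1]+np.sin(x[2])*l[0]+np.cos(x[2])*l[1],l[2]])
print('axis',w((0,55,0)),'nest',w((0,-55,0)))
print('wing top c',atz(ray(C['wrist'],(224.3,253),S),100))
for q in [(243,308),(300,308),(300,522),(243,522)]: print(atz(ray(C['wrist'],(170+q[0]/5,170+q[1]/5),S),100))
h=75
t=[('scene',(321.3,189.1),(-h,-h,22)),('scene',(368.75,205.4),(-h,h,22)),('scene',(356.3,247.5),(h,h,22)),('scene',(305.3,228.75),(h,-h,22)),
('wrist',(161,35.6),(-h,-h,22)),('wrist',(280,18.4),(h,-h,22)),
('side',(210,168.75),(-h,h,22)),('side',(248.75,163),(h,h,22)),('side',(258,182.5),(h,-h,22)),('side',(215.5,188.75),(-h,-h,22))]
x,r=fit(t,C,S,[530,300,0,0]); print('tray',x);print(r)
# rook top: scene (268,262) s1 crop ; wrist
E
```

```text
jig [ 513.36 -128.29   -0.05   -3.69]
[[-1.16 -0.98]
 [ 1.51 -0.87]
 [-1.6  -0.7 ]
 [-0.6  -0.85]
 [ 0.19 -1.68]
 [-0.13 -0.18]
 [-0.06  0.33]
 [ 0.4   0.11]
 [ 1.33  2.2 ]
 [-0.67  0.22]]
axis [515.97 -73.35   0.  ] nest [ 510.75 -183.23    0.  ]
wing top c [516.3  -68.87 100.  ]
[511.31 -43.51 100.  ]
[523.31 -43.39 100.  ]
[521.5  -96.23 100.  ]
[508.64 -96.52 100.  ]
tray [497.49 262.41   0.11  -6.05]
[[-0.56  0.  ]
 [ 0.65  0.05]
 [ 0.85  0.36]
 [-0.36  0.02]
 [-0.19  0.04]
 [ 0.23  0.19]
 [-0.56 -0.59]
 [ 0.13 -0.09]
 [ 0.35  0.37]
 [-0.43  0.37]]
```

arm_command([
  {"xyz": [-0.011, -0.023, -0.015], "turn": [0, 0, -0.015]},
  {"xyz": [-0.012, -0.023, -0.015], "turn": [0, 0, -0.015]},
  {"xyz": [-0.011, -0.024, -0.015], "turn": [0, 0, -0.015]},
  {"xyz": [0, 0, 0]},
  {"xyz": [0, 0, 0]},
], gripper=0)

```text
validation failed for argument at $.de...
```

```bash
python3 - <<'E'
from h import *
s=read_state(); print(s['clock'],s['eef_pos'],s['eef_rot'],s['moment'],s['wrist_force'])
import pickle
c=snap('wrist','wA.png'); pickle.dump((s,c),open('wA.pkl','wb')); snap('side','dA.png')
crop('wA.png',160,100,320,384,2,'wA1.png')
crop('dA.png',200,150,330,300,4,'dA1.png')
E
```

```text
0.3 [5.49920868e+02 7.38018066e-03 2.16261284e+02] [-3.14121924e+00 -3.76212783e-05  1.57081621e+00] [-0.01474612 -0.03252065  0.04353136] [ 0.21089684  0.00991986 -1.13292101]
```

View pics/wA.png

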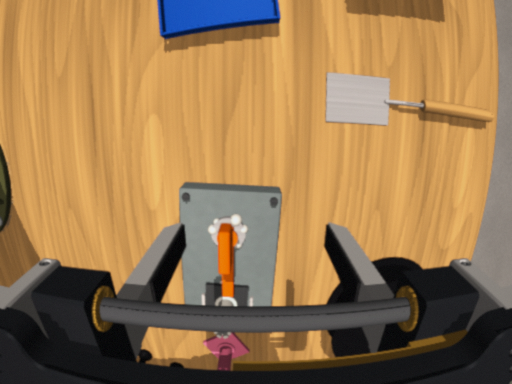

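View pics/wA1.png

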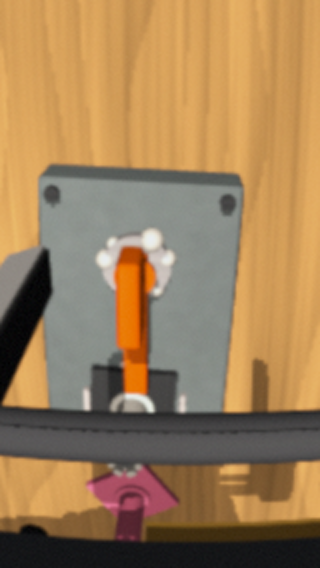

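View pics/dA1.png

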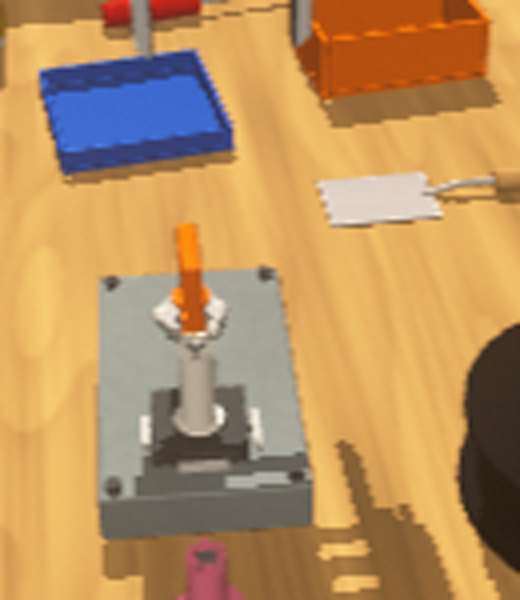

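The move was refused, probably because `turn` was missing from the still rows, so nothing has moved. I'll resend with both fields in every row.

arm_command([
  {"xyz": [-0.011, -0.023, -0.015], "turn": [0, 0, -0.015]},
  {"xyz": [-0.012, -0.023, -0.015], "turn": [0, 0, -0.015]},
  {"xyz": [-0.011, -0.024, -0.015], "turn": [0, 0, -0.015]},
  {"xyz": [0, 0, 0], "turn": [0, 0, 0]},
  {"xyz": [0, 0, 0], "turn": [0, 0, 0]},
], gripper=0)

```text
clock: 1.02
eef_pos: [516.5, -69.6, 172.0]
eef_rot: [3.141, -0.0, 1.526]
wrist_force: [0.4, 0.2, -0.7]
finger_gap: 93.8
```

```bash
python3 - <<'E'
from h import *
import pickle
s=read_state(); print(s['clock'],s['eef_pos'],s['eef_rot'],s['moment'],s['wrist_force'])
c=snap('wrist','wB.png'); pickle.dump((s,c),open('wB.pkl','wb'))
crop('wB.png',130,150,350,384,3,'wB1.png')
E
```

```text
1.025 [516.48862462 -69.60530636 172.04497084] [ 3.14075901e+00 -1.88406905e-05  1.52601803e+00] [0.03268505 0.01538211 0.01354623] [ 0.44827819  0.17434151 -0.71661434]
```

View pics/wB1.png

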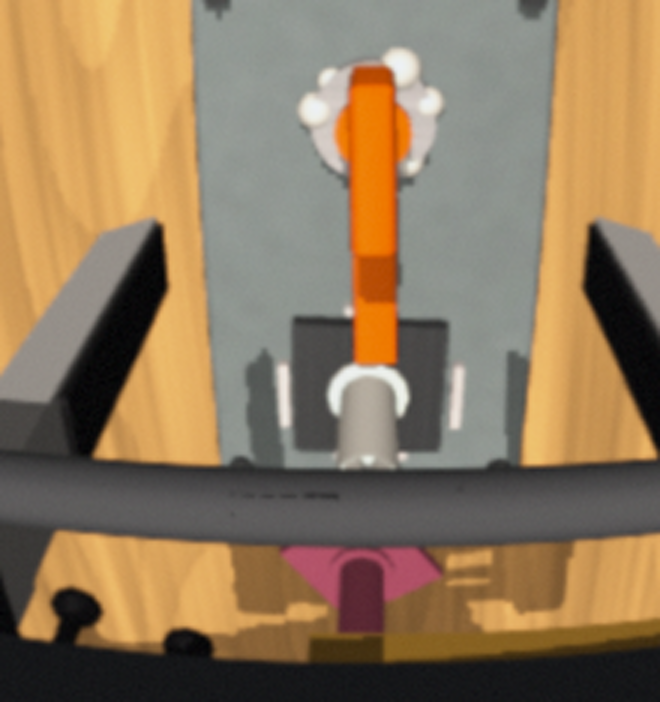

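```bash
python3 - <<'E'
from h import *
import pickle
np.set_printoptions(precision=2,suppress=True)
sA,cA=pickle.load(open('wA.pkl','rb')); sB,cB=pickle.load(open('wB.pkl','rb'))
a=[(243,308),(300,308),(300,522),(243,522)]; b=[(351,83),(393,83),(395,256),(357,255)]
R=[]
for p,q in zip(a,b):
    rB=ray(cB,(130+q[0]/3,150+q[1]/3),sB)
    x,e=tri([ray(cA,(170+p[0]/5,170+p[1]/5),sA),rB]); print(x,e,atz(rB,100)); R.append(atz(rB,100))
R=np.array(R); print(R.mean(0))
f=(R[0]+R[1])/2-(R[2]+R[3])/2; print('yaw',np.arctan2(-f[0],f[1]))
for n,q,z in [('hub',(373,132),53),('barend',(376,362),53),('tileL',(293,318),43),('tileR',(448,322),43),('tilenearL',(292,450),43),('tilenearR',(441,452),43),('foot',(369,392),47)]:
    print(n,atz(ray(cB,(130+q[0]/3,150+q[1]/3),sB),z))
E
```

```text
[510.69 -45.42  95.78] [0.2027269298961767, 0.20272692989611918] [510.66 -44.3  100.  ]
[522.55 -46.81  92.34] [0.2303067774690074, 0.23030677746901698] [522.25 -44.83 100.  ]
[520.99 -99.77  94.51] [0.13620266888626598, 0.13620266888624027] [520.84 -97.15 100.  ]
[509.59 -94.29 104.03] [0.2931803793208961, 0.2931803793210166] [509.67 -96.32 100.  ]
[515.86 -70.65 100.  ]
yaw -0.023016634518974153
hub [515.44 -72.9   53.  ]
barend [ 512.49 -162.46   53.  ]
tileL [ 481.81 -147.84   43.  ]
tileR [ 540.23 -152.2    43.  ]
tilenearL [ 475.95 -210.53   43.  ]
tilenearR [ 536.93 -214.21   43.  ]
foot [ 509.03 -179.86   47.  ]
```

arm_command([
  {"xyz": [-0.0008, -0.0027, -0.03], "turn": [0, 0, 0]},
  {"xyz": [0, 0, -0.03], "turn": [0, 0, 0]},
  {"xyz": [0, 0, -0.022], "turn": [0, 0, 0]},
  {"xyz": [0, 0, -0.01], "turn": [0, 0, 0]},
  {"xyz": [0, 0, 0], "turn": [0, 0, 0]},
], gripper=0.5, force=45)

```text
clock: 1.7
eef_pos: [515.4, -72.3, 79.6]
eef_rot: [-3.141, -0.0, 1.526]
wrist_force: [-0.9, -0.6, -0.1]
finger_gap: 48.5
```

arm_command([
  {"xyz": [0, 0, 0], "turn": [0, 0, 0]},
  {"xyz": [0, 0, 0], "turn": [0, 0, 0]},
  {"xyz": [0, 0, 0], "turn": [0, 0, 0]},
  {"xyz": [0, 0, 0], "turn": [0, 0, 0]},
], gripper=1, force=45)

```text
clock: 2.2
eef_pos: [515.6, -72.8, 79.8]
eef_rot: [3.14, 0.0, 1.526]
wrist_force: [1.0, 0.4, -0.7]
finger_gap: 13.9
```

```bash
cat > st.py <<'E'
from h import *
s=read_state(); np.set_printoptions(precision=3,suppress=True)
print(s['clock'],s['eef_pos'],s['eef_rot'],'rel yaw',s['eef_rot'][2]-1.5708,'F',s['wrist_force'],'M',s['moment'],s['finger_gap'])
E
python3 st.py;python3 st.py
```

```text
2.2 [515.61  -72.774  79.769] [3.14  0.    1.526] rel yaw -0.04504332658073129 F [ 0.966  0.402 -0.664] M [ 0.019 -0.18   0.022] 13.855590016967215
2.2 [515.61  -72.774  79.769] [3.14  0.    1.526] rel yaw -0.04504332658073129 F [ 0.966  0.402 -0.664] M [ 0.019 -0.18   0.022] 13.855590016967215
```

arm_command([
  {"xyz": [0, 0, 0], "turn": [0, 0, 0.03]},
  {"xyz": [0, 0, 0], "turn": [0, 0, 0.02]},
  {"xyz": [0, 0, 0], "turn": [0, 0, 0]},
])

```text
clock: 2.58
eef_pos: [515.6, -72.8, 79.7]
eef_rot: [3.141, 0.0, 1.576]
wrist_force: [4.2, 0.0, 2.2]
finger_gap: 13.8
```

```bash
python3 st.py
```

```text
2.575 [515.573 -72.778  79.729] [3.141 0.    1.576] rel yaw 0.005392310091602903 F [4.215 0.007 2.176] M [-0.028 -0.78   0.068] 13.79784654917923
```

arm_command([
  {"xyz": [0, 0, 0], "turn": [0, 0, 0.02]},
  {"xyz": [0, 0, 0], "turn": [0, 0, 0.02]},
  {"xyz": [0, 0, 0], "turn": [0, 0, 0]},
])

```text
clock: 2.95
eef_pos: [515.5, -72.8, 79.7]
eef_rot: [3.141, 0.0, 1.616]
wrist_force: [5.2, 0.7, 4.1]
finger_gap: 13.6
```

```bash
python3 st.py
```

```text
2.95 [515.532 -72.766  79.712] [3.141 0.    1.616] rel yaw 0.04555859557470421 F [5.196 0.681 4.088] M [-0.025 -1.081 -0.093] 13.559121132998895
```

```bash
sed -i "s/,s\['finger_gap'\])/,'e6',s['effort'][5],s['finger_gap'])/" st.py; python3 st.py; python3 -c "
from h import *
snap('side','dC.png')"; python3 st.py
```

```text
2.95 [515.532 -72.766  79.712] [3.141 0.    1.616] rel yaw 0.04555859557470421 F [5.196 0.681 4.088] M [-0.025 -1.081 -0.093] e6 -0.3299987409263849 13.559121132998895
3.0 [515.545 -72.755  79.706] [3.141 0.    1.616] rel yaw 0.04533821067954702 F [ 5.281 -0.818  4.67 ] M [-0.045 -1.139 -0.072] e6 -0.1867615431547165 13.673871099014875
```

arm_command([
  {"xyz": [0, 0, 0], "turn": [0, 0, 0.02]},
  {"xyz": [0, 0, 0], "turn": [0, 0, 0.02]},
  {"xyz": [0, 0, 0], "turn": [0, 0, 0]},
])

```text
clock: 3.38
eef_pos: [515.5, -72.8, 79.7]
eef_rot: [3.141, 0.0, 1.656]
wrist_force: [5.5, -0.8, 3.6]
finger_gap: 14.0
```

```bash
python3 st.py
```

```text
3.375 [515.548 -72.756  79.701] [3.141 0.    1.656] rel yaw 0.08556694890507432 F [ 5.456 -0.776  3.561] M [-0.035 -1.062 -0.141] e6 -0.29533023945987225 13.967969771742784
```

arm_command([
  {"xyz": [0, 0, 0], "turn": [0, 0, 0.02]},
  {"xyz": [0, 0, 0], "turn": [0, 0, 0.01]},
  {"xyz": [0, 0, 0], "turn": [0, 0, 0]},
])

```text
clock: 3.75
eef_pos: [515.6, -72.8, 79.7]
eef_rot: [3.141, 0.0, 1.686]
wrist_force: [5.8, 0.3, 3.9]
finger_gap: 13.5
```

```bash
python3 st.py
```

```text
3.75 [515.55  -72.771  79.726] [3.141 0.    1.686] rel yaw 0.11531575944192185 F [5.759 0.311 3.945] M [ 0.018 -1.096 -0.195] e6 -0.2626654040068388 13.549854715846674
```

```bash
cat > av.py <<'E'
from h import *
import sys
m=[];f=[]
n=int(sys.argv[1]) if len(sys.argv)>1 else 4
for i in range(n):
    c=camera('side'); s=read_state(); m.append(s['moment'][2]); f.append(s['wrist_force'])
cv2.imwrite('pics/last.png',c['color'][:,:,::-1])
print(s['clock'],'yaw %.4f'%(s['eef_rot'][2]-1.5708),'Mz',np.round(m,3),'mean %.3f'%np.mean(m),'F',np.mean(f,0).round(1),s['eef_pos'].round(1),'gap %.1f'%s['finger_gap'])
E
python3 av.py 3
```

```text
3.9 yaw 0.1152 Mz [-0.179 -0.194 -0.18 ] mean -0.184 F [ 5.3 -0.3  4. ] [515.5 -72.7  79.7] gap 13.6
```

arm_command([
  {"xyz": [0, 0, 0], "turn": [0, 0, 0.02]},
  {"xyz": [0, 0, 0], "turn": [0, 0, 0.015]},
  {"xyz": [0, 0, 0], "turn": [0, 0, 0]},
])

```text
clock: 4.28
eef_pos: [515.6, -72.8, 79.7]
eef_rot: [3.141, 0.0, 1.721]
wrist_force: [6.3, 0.7, 4.2]
finger_gap: 14.0
```

```bash
python3 av.py 2; python3 - <<'E'
from h import *
import pickle
s=read_state();c=snap('wrist','wD.png'); pickle.dump((s,c),open('wD.pkl','wb'))
crop('wD.png',130,150,350,384,3,'wD1.png')
E
```

```text
4.375 yaw 0.1500 Mz [-0.234 -0.314] mean -0.274 F [4.9 0.  4.4] [515.6 -72.8  79.7] gap 13.2
```

View pics/wD1.png

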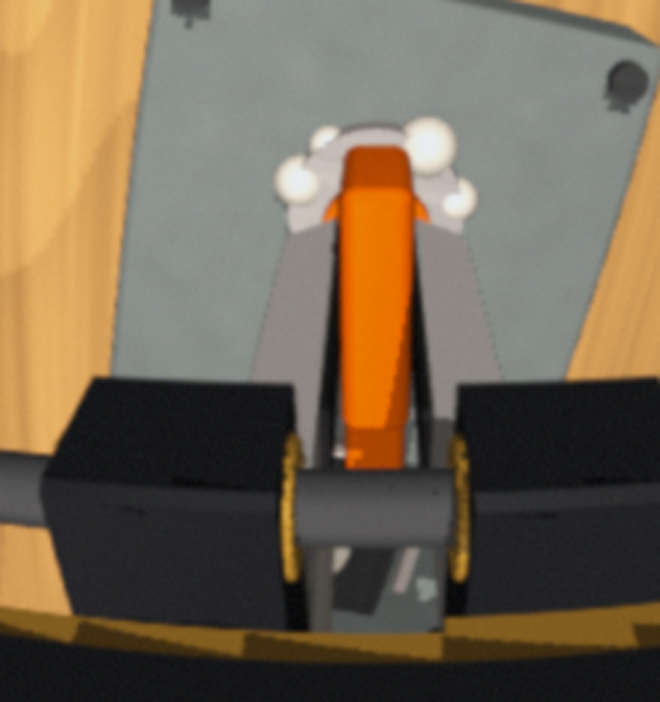

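```bash
python3 - <<'E'
from h import *
crop('last.png',215,190,285,290,8,'l1.png')
crop('side0.png',215,190,285,290,8,'l0.png')
a=cv2.imread('pics/l0.png');b=cv2.imread('pics/l1.png'); cv2.imwrite('pics/l01.png',cv2.resize(np.hstack([a,b]),None,fx=.7,fy=.7))
E
```

```text
(no output)
```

View pics/l01.png

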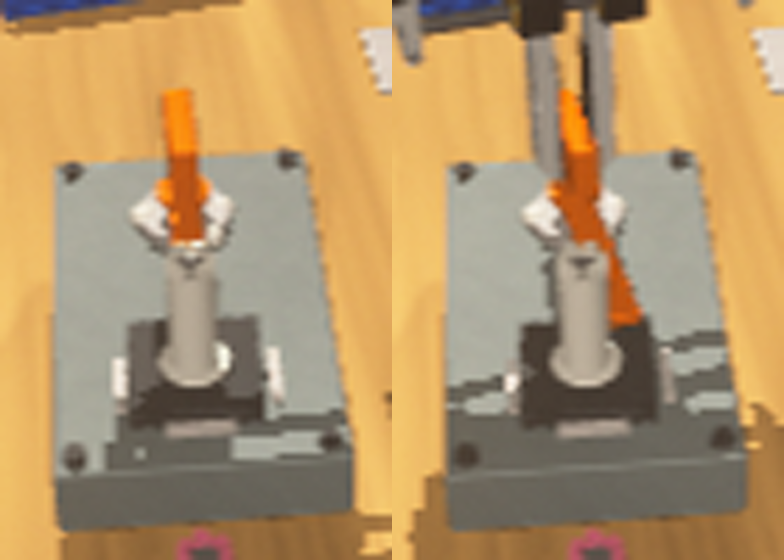

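arm_command([
  {"xyz": [0, 0, 0], "turn": [0, 0, -0.05]},
  {"xyz": [0, 0, 0], "turn": [0, 0, -0.05]},
  {"xyz": [0, 0, 0], "turn": [0, 0, -0.05]},
  {"xyz": [0, 0, 0], "turn": [0, 0, -0.05]},
  {"xyz": [0, 0, 0], "turn": [0, 0, 0]},
])

```text
clock: 5.05
eef_pos: [515.5, -72.8, 79.7]
eef_rot: [3.141, 0.0, 1.521]
wrist_force: [5.2, -1.3, 3.5]
finger_gap: 13.9
```

```bash
python3 av.py 2
```

```text
5.15 yaw -0.0493 Mz [0.168 0.113] mean 0.140 F [ 5.3 -0.5  4.4] [515.5 -72.8  79.7] gap 13.7
```

arm_command([
  {"xyz": [0, 0, 0], "turn": [0, 0, -0.04]},
  {"xyz": [0, 0, 0], "turn": [0, 0, -0.04]},
  {"xyz": [0, 0, 0], "turn": [0, 0, -0.03]},
  {"xyz": [0, 0, 0], "turn": [0, 0, 0]},
])

```text
clock: 5.65
eef_pos: [515.5, -72.8, 79.7]
eef_rot: [3.141, 0.0, 1.411]
wrist_force: [4.4, -0.8, 3.9]
finger_gap: 14.3
```

```bash
python3 av.py 2
```

```text
5.75 yaw -0.1593 Mz [0.162 0.156] mean 0.159 F [ 5.2 -0.5  4.6] [515.5 -72.8  79.7] gap 13.7
```

arm_command([
  {"xyz": [0, 0, 0], "turn": [0, 0, -0.04]},
  {"xyz": [0, 0, 0], "turn": [0, 0, -0.03]},
  {"xyz": [0, 0, 0], "turn": [0, 0, -0.02]},
  {"xyz": [0, 0, 0], "turn": [0, 0, 0]},
])

```text
clock: 6.25
eef_pos: [515.5, -72.8, 79.7]
eef_rot: [3.141, 0.0, 1.321]
wrist_force: [4.3, 0.3, 3.4]
finger_gap: 13.7
```

```bash
python3 av.py 2
```

```text
6.35 yaw -0.2495 Mz [0.175 0.166] mean 0.171 F [ 5.2 -0.8  4.2] [515.5 -72.8  79.7] gap 14.0
```

arm_command([
  {"xyz": [0, 0, 0], "turn": [0, 0, -0.03]},
  {"xyz": [0, 0, 0], "turn": [0, 0, -0.02]},
  {"xyz": [0, 0, 0], "turn": [0, 0, 0]},
])

```text
clock: 6.72
eef_pos: [515.5, -72.8, 79.7]
eef_rot: [3.141, 0.0, 1.271]
wrist_force: [5.7, -0.5, 4.5]
finger_gap: 13.7
```

```bash
python3 av.py 2
```

```text
6.825 yaw -0.2995 Mz [0.162 0.167] mean 0.164 F [ 4.7 -0.4  4.5] [515.5 -72.8  79.7] gap 13.7
```

arm_command([
  {"xyz": [0, 0, 0], "turn": [0, 0, -0.03]},
  {"xyz": [0, 0, 0], "turn": [0, 0, -0.02]},
  {"xyz": [0, 0, 0], "turn": [0, 0, 0]},
])

```text
clock: 7.2
eef_pos: [515.5, -72.8, 79.7]
eef_rot: [3.141, -0.0, 1.221]
wrist_force: [4.6, 0.3, 3.6]
finger_gap: 13.6
```

```bash
python3 av.py 2
```

```text
7.3 yaw -0.3496 Mz [0.14  0.124] mean 0.132 F [4.7 0.1 4.7] [515.5 -72.8  79.7] gap 13.5
```

arm_command([
  {"xyz": [0, 0, 0], "turn": [0, 0, -0.02]},
  {"xyz": [0, 0, 0], "turn": [0, 0, -0.02]},
  {"xyz": [0, 0, 0], "turn": [0, 0, 0]},
])

```text
clock: 7.68
eef_pos: [515.5, -72.8, 79.7]
eef_rot: [3.141, -0.0, 1.181]
wrist_force: [5.0, -1.3, 4.3]
finger_gap: 13.8
```

```bash
python3 av.py 2
```

```text
7.775 yaw -0.3897 Mz [ 0.006 -0.002] mean 0.002 F [ 5.5 -0.1  4.2] [515.5 -72.8  79.7] gap 13.7
```

```bash
python3 - <<'E'
from h import *
import pickle
s=read_state();c=snap('wrist','wE.png'); pickle.dump((s,c),open('wE.pkl','wb'))
crop('wE.png',130,150,350,384,3,'wE1.png')
crop('last.png',215,190,285,290,6,'l2.png')
E
```

```text
(no output)
```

View pics/wE1.png

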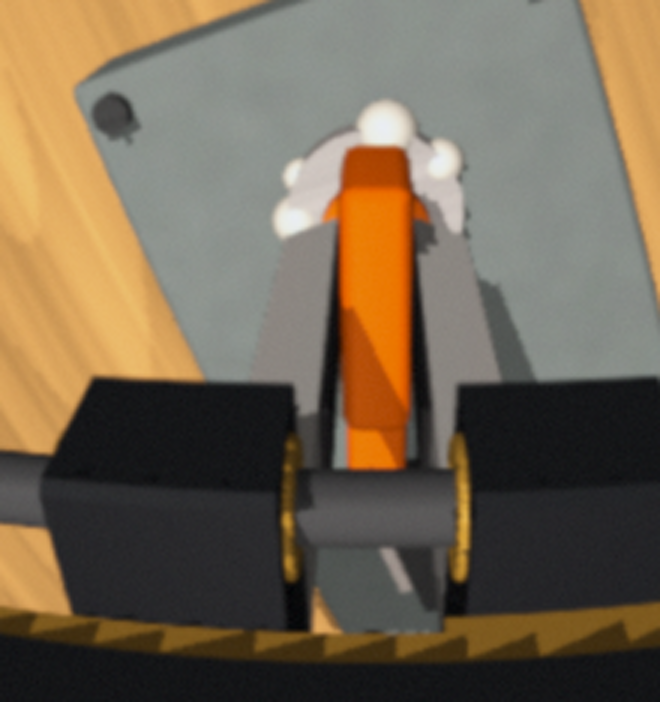

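View pics/l2.png

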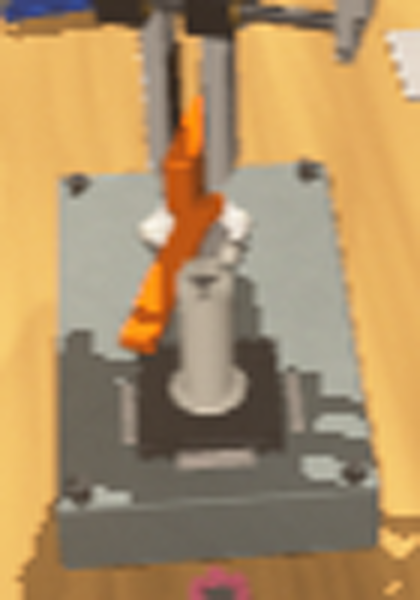

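arm_command([
  {"xyz": [0, 0, 0], "turn": [0, 0, -0.015]},
  {"xyz": [0, 0, 0], "turn": [0, 0, 0]},
])

```text
clock: 8.07
eef_pos: [515.5, -72.8, 79.7]
eef_rot: [3.141, -0.0, 1.166]
wrist_force: [4.8, -0.1, 4.2]
finger_gap: 13.7
```

```bash
python3 av.py 3
```

```text
8.225 yaw -0.4048 Mz [-0.008 -0.051 -0.001] mean -0.020 F [ 5.2 -0.4  4.8] [515.5 -72.8  79.7] gap 13.9
```

```bash
sed -i "s/,'gap/,'e6 %.3f'%s['effort'][5],'M',s['moment'].round(3),'gap/" av.py; python3 av.py 2; python3 - <<'E'
from h import *
crop('last.png',215,190,285,290,6,'l3.png')
E
```

```text
8.325 yaw -0.4048 Mz [0.026 0.009] mean 0.017 F [ 5.1 -0.5  5.5] [515.5 -72.7  79.7] e6 -0.015 M [-0.063 -1.047  0.009] gap 13.7
```

View pics/l3.png

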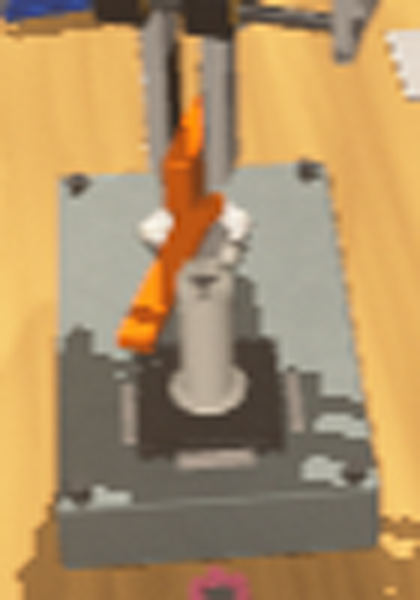

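arm_command([
  {"xyz": [0, 0, 0], "turn": [0, 0, -0.02]},
  {"xyz": [0, 0, 0], "turn": [0, 0, 0]},
])

```text
clock: 8.57
eef_pos: [515.5, -72.8, 79.7]
eef_rot: [3.141, -0.0, 1.146]
wrist_force: [4.8, 0.2, 4.6]
finger_gap: 13.6
```

```bash
python3 av.py 2
```

```text
8.675 yaw -0.4247 Mz [0.04  0.074] mean 0.057 F [ 5.7 -0.7  4.2] [515.5 -72.8  79.7] e6 0.081 M [-0.083 -1.049  0.074] gap 13.6
```

arm_command([
  {"xyz": [0, 0, 0], "turn": [0, 0, -0.02]},
  {"xyz": [0, 0, 0], "turn": [0, 0, -0.01]},
  {"xyz": [0, 0, 0], "turn": [0, 0, 0]},
])

```text
clock: 9.05
eef_pos: [515.5, -72.8, 79.7]
eef_rot: [3.141, -0.0, 1.116]
wrist_force: [5.5, -0.8, 4.5]
finger_gap: 13.8
```

```bash
python3 av.py 2
```

```text
9.15 yaw -0.4546 Mz [0.152 0.088] mean 0.120 F [ 5.  -0.7  4.6] [515.5 -72.8  79.7] e6 0.139 M [-0.08  -1.043  0.088] gap 13.5
```

arm_command([
  {"xyz": [0, 0, 0], "turn": [0, 0, -0.02]},
  {"xyz": [0, 0, 0], "turn": [0, 0, -0.01]},
  {"xyz": [0, 0, 0], "turn": [0, 0, 0]},
])

```text
clock: 9.52
eef_pos: [515.5, -72.8, 79.7]
eef_rot: [3.141, -0.0, 1.086]
wrist_force: [4.4, -0.4, 4.1]
finger_gap: 13.9
```

```bash
python3 av.py 2
```

```text
9.625 yaw -0.4848 Mz [0.144 0.121] mean 0.132 F [ 4.9 -0.2  4.9] [515.5 -72.8  79.7] e6 0.130 M [-0.054 -0.997  0.121] gap 13.8
```

arm_command([
  {"xyz": [0, 0, 0], "turn": [0, 0, -0.015]},
  {"xyz": [0, 0, 0], "turn": [0, 0, -0.015]},
  {"xyz": [0, 0, 0], "turn": [0, 0, 0]},
])

```text
clock: 10.0
eef_pos: [515.5, -72.8, 79.7]
eef_rot: [3.141, -0.0, 1.056]
wrist_force: [4.4, 0.1, 5.5]
finger_gap: 13.6
```

```bash
python3 av.py 2
```

```text
10.1 yaw -0.5148 Mz [0.134 0.104] mean 0.119 F [ 4.8 -0.4  5. ] [515.5 -72.8  79.7] e6 0.137 M [-0.05  -1.005  0.104] gap 13.7
```

```bash
python3 - <<'E'
from h import *
import pickle
s=read_state();c=snap('wrist','wF.png'); pickle.dump((s,c),open('wF.pkl','wb'))
for f in 'wD','wE','wF': crop(f+'.png',225,190,285,310,6,f+'2.png')
cv2.imwrite('pics/cmp.png',np.hstack([cv2.imread('pics/w%s2.png'%k)[:,:260] for k in 'DEF'])[:600])
snap('side','dF.png'); crop('dF.png',215,190,285,290,6,'l4.png')
E
```

View pics/cmp.png

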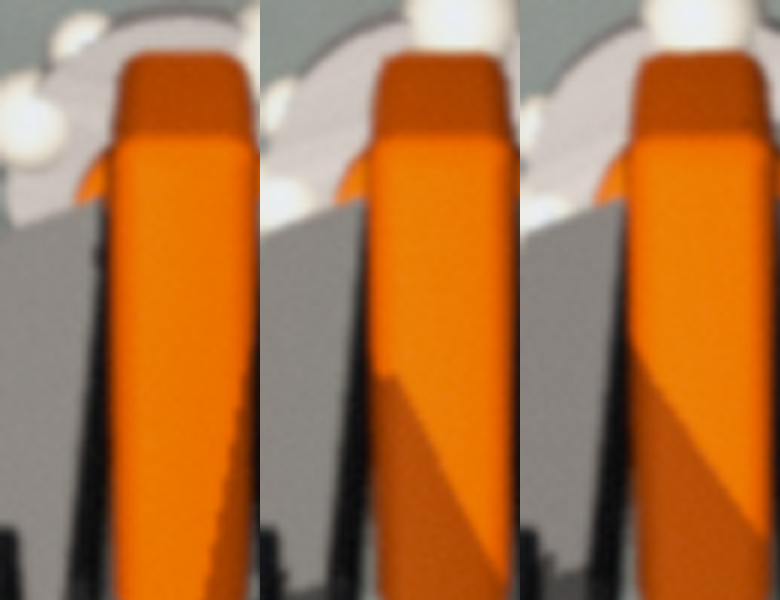

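View pics/l4.png

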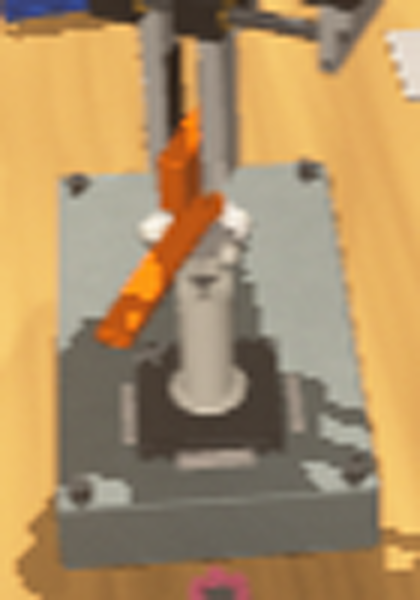

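arm_command([
  {"xyz": [0, 0, 0], "turn": [0, 0, -0.015]},
  {"xyz": [0, 0, 0], "turn": [0, 0, -0.015]},
  {"xyz": [0, 0, 0], "turn": [0, 0, 0]},
])

```text
clock: 10.58
eef_pos: [515.5, -72.8, 79.7]
eef_rot: [3.141, -0.0, 1.026]
wrist_force: [5.1, 0.2, 4.5]
finger_gap: 14.0
```

```bash
python3 av.py 2
```

```text
10.675 yaw -0.5448 Mz [0.211 0.208] mean 0.209 F [ 4.5 -0.   4.9] [515.5 -72.8  79.7] e6 0.226 M [-0.053 -1.081  0.208] gap 13.9
```

arm_command([
  {"xyz": [0, 0, 0], "turn": [0, 0, -0.01]},
  {"xyz": [0, 0, 0], "turn": [0, 0, 0]},
  {"xyz": [0, 0, 0], "turn": [0, 0, 0]},
])

```text
clock: 11.05
eef_pos: [515.5, -72.8, 79.7]
eef_rot: [3.141, -0.0, 1.016]
wrist_force: [5.6, -0.6, 5.0]
finger_gap: 13.7
```

```bash
python3 av.py 3
```

```text
11.2 yaw -0.5548 Mz [0.263 0.197 0.206] mean 0.222 F [ 5.  -0.   5.2] [515.5 -72.8  79.7] e6 0.249 M [-0.049 -1.065  0.206] gap 13.5
```

arm_command([
  {"xyz": [0, 0, 0], "turn": [0, 0, -0.007]},
  {"xyz": [0, 0, 0], "turn": [0, 0, 0]},
  {"xyz": [0, 0, 0], "turn": [0, 0, 0]},
])

```text
clock: 11.58
eef_pos: [515.5, -72.8, 79.7]
eef_rot: [3.141, -0.0, 1.009]
wrist_force: [4.7, 0.0, 3.9]
finger_gap: 13.4
```

```bash
python3 av.py 2
```

```text
11.675 yaw -0.5617 Mz [0.262 0.264] mean 0.263 F [4.7 0.1 4.6] [515.5 -72.8  79.7] e6 0.270 M [-0.093 -1.068  0.264] gap 13.6
```

arm_command([
  {"xyz": [0, 0, 0], "turn": [0, 0, 0.06]},
  {"xyz": [0, 0, 0], "turn": [0, 0, 0.06]},
  {"xyz": [0, 0, 0], "turn": [0, 0, 0.06]},
  {"xyz": [0, 0, 0], "turn": [0, 0, 0.06]},
  {"xyz": [0, 0, 0], "turn": [0, 0, 0.06]},
  {"xyz": [0, 0, 0], "turn": [0, 0, 0.06]},
  {"xyz": [0, 0, 0], "turn": [0, 0, 0.06]},
  {"xyz": [0, 0, 0], "turn": [0, 0, 0.06]},
  {"xyz": [0, 0, 0], "turn": [0, 0, 0.06]},
  {"xyz": [0, 0, 0], "turn": [0, 0, 0.02]},
  {"xyz": [0, 0, 0], "turn": [0, 0, 0]},
])

```text
clock: 13.05
eef_pos: [515.5, -72.8, 79.7]
eef_rot: [3.141, 0.0, 1.569]
wrist_force: [4.9, -0.1, 3.9]
finger_gap: 14.0
```

```bash
python3 av.py 2
```

```text
13.15 yaw -0.0022 Mz [-0.095 -0.108] mean -0.101 F [ 5.6 -0.2  5. ] [515.5 -72.8  79.7] e6 -0.083 M [-0.051 -1.117 -0.108] gap 13.7
```

Free between the stops here, with friction of about 0.1 N m. I'm carrying on counter-clockwise towards the upper stop.

arm_command([
  {"xyz": [0, 0, 0], "turn": [0, 0, 0.03]},
  {"xyz": [0, 0, 0], "turn": [0, 0, 0.03]},
  {"xyz": [0, 0, 0], "turn": [0, 0, 0.03]},
  {"xyz": [0, 0, 0], "turn": [0, 0, 0]},
])

```text
clock: 13.65
eef_pos: [515.5, -72.8, 79.7]
eef_rot: [3.141, 0.0, 1.659]
wrist_force: [5.7, 0.0, 3.9]
finger_gap: 13.6
```

```bash
python3 av.py 2
```

```text
13.75 yaw 0.0878 Mz [-0.134 -0.069] mean -0.101 F [ 5.3 -0.2  4.7] [515.5 -72.8  79.7] e6 -0.129 M [-0.046 -1.169 -0.069] gap 13.4
```

arm_command([
  {"xyz": [0, 0, 0], "turn": [0, 0, 0.025]},
  {"xyz": [0, 0, 0], "turn": [0, 0, 0.02]},
  {"xyz": [0, 0, 0], "turn": [0, 0, 0]},
])

```text
clock: 14.12
eef_pos: [515.5, -72.8, 79.7]
eef_rot: [3.141, 0.0, 1.704]
wrist_force: [4.8, -0.6, 4.7]
finger_gap: 13.5
```

```bash
python3 av.py 2
```

```text
14.225 yaw 0.1327 Mz [-0.113 -0.119] mean -0.116 F [ 5.5 -0.   4.1] [515.5 -72.7  79.7] e6 -0.124 M [-0.04  -1.149 -0.119] gap 13.6
```

arm_command([
  {"xyz": [0, 0, 0], "turn": [0, 0, 0.02]},
  {"xyz": [0, 0, 0], "turn": [0, 0, 0.02]},
  {"xyz": [0, 0, 0], "turn": [0, 0, 0]},
])

```text
clock: 14.6
eef_pos: [515.5, -72.7, 79.7]
eef_rot: [3.141, 0.0, 1.744]
wrist_force: [5.6, -0.1, 4.4]
finger_gap: 13.5
```

```bash
python3 av.py 2
```

```text
14.7 yaw 0.1726 Mz [-0.196 -0.195] mean -0.195 F [ 5.5 -0.1  4.6] [515.5 -72.8  79.7] e6 -0.224 M [-0.037 -1.141 -0.195] gap 13.5
```

arm_command([
  {"xyz": [0, 0, 0], "turn": [0, 0, 0.013]},
  {"xyz": [0, 0, 0], "turn": [0, 0, 0]},
  {"xyz": [0, 0, 0], "turn": [0, 0, 0]},
  {"xyz": [0, 0, 0], "turn": [0, 0, 0]},
])

```text
clock: 15.2
eef_pos: [515.5, -72.8, 79.7]
eef_rot: [3.141, 0.0, 1.756]
wrist_force: [5.9, 0.1, 4.8]
finger_gap: 13.5
```

```bash
python3 av.py 2
```

```text
15.3 yaw 0.1855 Mz [-0.264 -0.239] mean -0.252 F [5.6 0.1 4.7] [515.5 -72.7  79.7] e6 -0.247 M [-0.007 -1.161 -0.239] gap 13.7
```

arm_command([
  {"xyz": [0, 0, 0], "turn": [0, 0, -0.06]},
  {"xyz": [0, 0, 0], "turn": [0, 0, -0.06]},
  {"xyz": [0, 0, 0], "turn": [0, 0, -0.06]},
  {"xyz": [0, 0, 0], "turn": [0, 0, -0.06]},
  {"xyz": [0, 0, 0], "turn": [0, 0, -0.06]},
  {"xyz": [0, 0, 0], "turn": [0, 0, -0.06]},
  {"xyz": [0, 0, 0], "turn": [0, 0, -0.06]},
  {"xyz": [0, 0, 0], "turn": [0, 0, -0.06]},
  {"xyz": [0, 0, 0], "turn": [0, 0, -0.06]},
  {"xyz": [0, 0, 0], "turn": [0, 0, -0.06]},
  {"xyz": [0, 0, 0], "turn": [0, 0, -0.06]},
  {"xyz": [0, 0, 0], "turn": [0, 0, 0]},
])

```text
clock: 16.8
eef_pos: [515.5, -72.8, 79.7]
eef_rot: [3.141, -0.0, 1.096]
wrist_force: [6.0, 0.9, 4.8]
finger_gap: 14.0
```

```bash
python3 av.py 2
```

```text
16.9 yaw -0.4741 Mz [0.036 0.008] mean 0.022 F [ 5.5 -0.8  4.2] [515.5 -72.8  79.7] e6 0.081 M [-0.089 -1.034  0.008] gap 13.6
```

arm_command([
  {"xyz": [0, 0, 0], "turn": [0, 0, -0.03]},
  {"xyz": [0, 0, 0], "turn": [0, 0, -0.03]},
  {"xyz": [0, 0, 0], "turn": [0, 0, -0.02]},
  {"xyz": [0, 0, 0], "turn": [0, 0, 0]},
])

```text
clock: 17.4
eef_pos: [515.5, -72.8, 79.7]
eef_rot: [3.141, -0.0, 1.016]
wrist_force: [5.2, -0.6, 4.0]
finger_gap: 13.6
```

```bash
python3 av.py 2
```

```text
17.5 yaw -0.5541 Mz [0.077 0.088] mean 0.082 F [5.1 0.5 4.9] [515.5 -72.7  79.7] e6 0.080 M [-0.058 -1.01   0.088] gap 13.8
```

arm_command([
  {"xyz": [0, 0, 0], "turn": [0, 0, -0.02]},
  {"xyz": [0, 0, 0], "turn": [0, 0, -0.02]},
  {"xyz": [0, 0, 0], "turn": [0, 0, 0]},
])

```text
clock: 17.88
eef_pos: [515.5, -72.8, 79.7]
eef_rot: [3.141, -0.0, 0.977]
wrist_force: [4.9, 0.5, 4.6]
finger_gap: 13.8
```

```bash
python3 av.py 2
```

```text
17.975 yaw -0.5940 Mz [0.069 0.082] mean 0.076 F [5.1 0.1 5.1] [515.5 -72.7  79.7] e6 0.080 M [-0.097 -1.053  0.082] gap 14.3
```

arm_command([
  {"xyz": [0, 0, 0], "turn": [0, 0, -0.02]},
  {"xyz": [0, 0, 0], "turn": [0, 0, -0.02]},
  {"xyz": [0, 0, 0], "turn": [0, 0, 0]},
])

```text
clock: 18.35
eef_pos: [515.5, -72.8, 79.7]
eef_rot: [3.141, -0.0, 0.937]
wrist_force: [5.0, -0.6, 4.6]
finger_gap: 13.5
```

```bash
python3 av.py 2
```

```text
18.45 yaw -0.6340 Mz [0.037 0.073] mean 0.055 F [ 4.9 -0.3  5.1] [515.5 -72.8  79.7] e6 0.080 M [-0.101 -1.011  0.073] gap 13.6
```

arm_command([
  {"xyz": [0, 0, 0], "turn": [0, 0, -0.02]},
  {"xyz": [0, 0, 0], "turn": [0, 0, -0.02]},
  {"xyz": [0, 0, 0], "turn": [0, 0, 0]},
])

```text
clock: 18.82
eef_pos: [515.4, -72.8, 79.7]
eef_rot: [3.141, -0.0, 0.896]
wrist_force: [3.6, -0.0, 4.7]
finger_gap: 13.3
```

```bash
python3 av.py 2
```

```text
18.925 yaw -0.6741 Mz [0.075 0.054] mean 0.064 F [ 5.  -0.4  5.3] [515.5 -72.8  79.7] e6 0.080 M [-0.05  -1.019  0.054] gap 13.5
```

arm_command([
  {"xyz": [0, 0, 0], "turn": [0, 0, -0.02]},
  {"xyz": [0, 0, 0], "turn": [0, 0, -0.02]},
  {"xyz": [0, 0, 0], "turn": [0, 0, 0]},
])

```text
clock: 19.3
eef_pos: [515.5, -72.8, 79.7]
eef_rot: [3.141, -0.0, 0.856]
wrist_force: [5.5, -0.3, 5.0]
finger_gap: 13.9
```

```bash
python3 av.py 2
```

```text
19.4 yaw -0.7140 Mz [0.078 0.077] mean 0.077 F [ 5.8 -0.7  4.7] [515.5 -72.7  79.7] e6 0.080 M [-0.063 -0.927  0.077] gap 13.7
```

arm_command([
  {"xyz": [0, 0, 0], "turn": [0, 0, 0.07]},
  {"xyz": [0, 0, 0], "turn": [0, 0, 0.07]},
  {"xyz": [0, 0, 0], "turn": [0, 0, 0.07]},
  {"xyz": [0, 0, 0], "turn": [0, 0, 0.07]},
  {"xyz": [0, 0, 0], "turn": [0, 0, 0.07]},
  {"xyz": [0, 0, 0], "turn": [0, 0, 0.07]},
  {"xyz": [0, 0, 0], "turn": [0, 0, 0.07]},
  {"xyz": [0, 0, 0], "turn": [0, 0, 0.07]},
  {"xyz": [0, 0, 0], "turn": [0, 0, 0.07]},
  {"xyz": [0, 0, 0], "turn": [0, 0, 0.07]},
  {"xyz": [0, 0, 0], "turn": [0, 0, 0.07]},
  {"xyz": [0, 0, 0], "turn": [0, 0, 0.07]},
])

```text
clock: 20.9
eef_pos: [515.5, -72.8, 79.7]
eef_rot: [3.141, 0.0, 1.699]
wrist_force: [5.5, -0.6, 4.2]
finger_gap: 13.7
```

arm_command([
  {"xyz": [0, 0, 0], "turn": [0, 0, 0.02]},
  {"xyz": [0, 0, 0], "turn": [0, 0, 0.02]},
  {"xyz": [0, 0, 0], "turn": [0, 0, 0]},
])

```text
clock: 21.28
eef_pos: [515.5, -72.7, 79.7]
eef_rot: [3.141, 0.0, 1.737]
wrist_force: [5.0, 0.1, 3.8]
finger_gap: 13.8
```

```bash
python3 av.py 2
```

```text
21.375 yaw 0.1657 Mz [-0.108 -0.102] mean -0.105 F [ 5.9 -0.8  4.6] [515.5 -72.8  79.7] e6 -0.081 M [-0.082 -1.18  -0.102] gap 13.6
```

arm_command([
  {"xyz": [0, 0, 0], "turn": [0, 0, 0.02]},
  {"xyz": [0, 0, 0], "turn": [0, 0, 0.02]},
  {"xyz": [0, 0, 0], "turn": [0, 0, 0]},
])

```text
clock: 21.75
eef_pos: [515.6, -72.7, 79.7]
eef_rot: [3.141, 0.0, 1.777]
wrist_force: [6.5, 0.7, 4.6]
finger_gap: 13.7
```

```bash
python3 av.py 2
```

```text
21.85 yaw 0.2058 Mz [-0.069 -0.036] mean -0.053 F [ 5.1 -0.3  4.8] [515.6 -72.7  79.7] e6 -0.081 M [-0.12  -1.273 -0.036] gap 13.3
```

arm_command([
  {"xyz": [0, 0, 0], "turn": [0, 0, 0.02]},
  {"xyz": [0, 0, 0], "turn": [0, 0, 0.02]},
  {"xyz": [0, 0, 0], "turn": [0, 0, 0]},
])

```text
clock: 22.22
eef_pos: [515.6, -72.8, 79.7]
eef_rot: [3.141, 0.0, 1.817]
wrist_force: [5.8, -0.5, 4.7]
finger_gap: 13.9
```

```bash
python3 av.py 2
```

```text
22.325 yaw 0.2458 Mz [-0.086 -0.076] mean -0.081 F [ 6.2 -0.1  4.8] [515.5 -72.7  79.7] e6 -0.081 M [-0.06  -1.227 -0.076] gap 14.0
```

arm_command([
  {"xyz": [0, 0, 0], "turn": [0, 0, 0.025]},
  {"xyz": [0, 0, 0], "turn": [0, 0, 0.025]},
  {"xyz": [0, 0, 0], "turn": [0, 0, 0]},
])

```text
clock: 22.7
eef_pos: [515.6, -72.8, 79.7]
eef_rot: [3.141, 0.0, 1.867]
wrist_force: [5.7, -0.4, 4.0]
finger_gap: 13.7
```

```bash
python3 av.py 1
```

```text
22.75 yaw 0.2958 Mz [-0.051] mean -0.051 F [ 5.9 -0.   5.4] [515.5 -72.8  79.7] e6 -0.131 M [-0.057 -1.239 -0.051] gap 14.0
```

arm_command([
  {"xyz": [0, 0, 0], "turn": [0, 0, 0.02]},
  {"xyz": [0, 0, 0], "turn": [0, 0, 0.02]},
  {"xyz": [0, 0, 0], "turn": [0, 0, 0]},
])

```text
clock: 23.12
eef_pos: [515.5, -72.8, 79.7]
eef_rot: [3.141, 0.0, 1.907]
wrist_force: [6.1, 0.1, 4.8]
finger_gap: 13.5
```

```bash
python3 av.py 1
```

```text
23.175 yaw 0.3358 Mz [-0.103] mean -0.103 F [5.3 0.3 4.9] [515.6 -72.8  79.7] e6 -0.121 M [-0.032 -1.218 -0.103] gap 13.7
```

arm_command([
  {"xyz": [0, 0, 0], "turn": [0, 0, 0.025]},
  {"xyz": [0, 0, 0], "turn": [0, 0, 0.025]},
  {"xyz": [0, 0, 0], "turn": [0, 0, 0]},
])

```text
clock: 23.55
eef_pos: [515.6, -72.8, 79.7]
eef_rot: [3.141, 0.001, 1.957]
wrist_force: [5.3, -0.2, 5.1]
finger_gap: 13.9
```

```bash
python3 av.py 1
```

```text
23.6 yaw 0.3858 Mz [-0.036] mean -0.036 F [6.2 0.2 4.6] [515.6 -72.8  79.7] e6 -0.131 M [-0.02  -1.311 -0.036] gap 13.7
```

arm_command([
  {"xyz": [0, 0, 0], "turn": [0, 0, 0.025]},
  {"xyz": [0, 0, 0], "turn": [0, 0, 0.025]},
  {"xyz": [0, 0, 0], "turn": [0, 0, 0]},
])

```text
clock: 23.98
eef_pos: [515.6, -72.8, 79.7]
eef_rot: [3.141, 0.001, 2.007]
wrist_force: [5.6, 0.4, 3.7]
finger_gap: 13.9
```

```bash
python3 av.py 1
```

```text
24.025 yaw 0.4358 Mz [-0.05] mean -0.050 F [ 6.  -0.7  3.8] [515.5 -72.7  79.7] e6 -0.131 M [-0.035 -1.261 -0.05 ] gap 14.0
```

arm_command([
  {"xyz": [0, 0, 0], "turn": [0, 0, 0.05]},
  {"xyz": [0, 0, 0], "turn": [0, 0, 0.05]},
  {"xyz": [0, 0, 0], "turn": [0, 0, 0.05]},
  {"xyz": [0, 0, 0], "turn": [0, 0, 0.05]},
  {"xyz": [0, 0, 0], "turn": [0, 0, 0.05]},
  {"xyz": [0, 0, 0], "turn": [0, 0, 0.05]},
])

```text
clock: 24.78
eef_pos: [515.6, -72.7, 79.7]
eef_rot: [3.141, 0.001, 2.308]
wrist_force: [5.7, 0.5, 4.1]
finger_gap: 13.9
```

```bash
python3 av.py 1
```

```text
24.825 yaw 0.7400 Mz [-0.047] mean -0.047 F [5.6 0.2 4.3] [515.6 -72.7  79.7] e6 0.440 M [-0.014 -1.272 -0.047] gap 13.7
```

arm_command([
  {"xyz": [0, 0, 0], "turn": [0, 0, 0.06]},
  {"xyz": [0, 0, 0], "turn": [0, 0, 0.06]},
  {"xyz": [0, 0, 0], "turn": [0, 0, 0.06]},
  {"xyz": [0, 0, 0], "turn": [0, 0, 0.06]},
  {"xyz": [0, 0, 0], "turn": [0, 0, 0.06]},
  {"xyz": [0, 0, 0], "turn": [0, 0, 0.06]},
  {"xyz": [0, 0, 0], "turn": [0, 0, 0.06]},
  {"xyz": [0, 0, 0], "turn": [0, 0, 0.06]},
  {"xyz": [0, 0, 0], "turn": [0, 0, 0.04]},
  {"xyz": [0, 0, 0], "turn": [0, 0, 0]},
])

```text
clock: 26.08
eef_pos: [515.6, -72.7, 79.7]
eef_rot: [3.141, 0.001, 2.827]
wrist_force: [6.0, -0.2, 4.1]
finger_gap: 14.0
```

```bash
python3 av.py 2; python3 -c "
from h import *
crop('last.png',200,170,300,290,6,'l5.png')"
```

```text
26.175 yaw 1.2558 Mz [0.017 0.028] mean 0.022 F [6.1 0.3 3.7] [515.6 -72.7  79.7] e6 -0.081 M [ 0.076 -1.33   0.028] gap 13.8
```

View pics/l5.png

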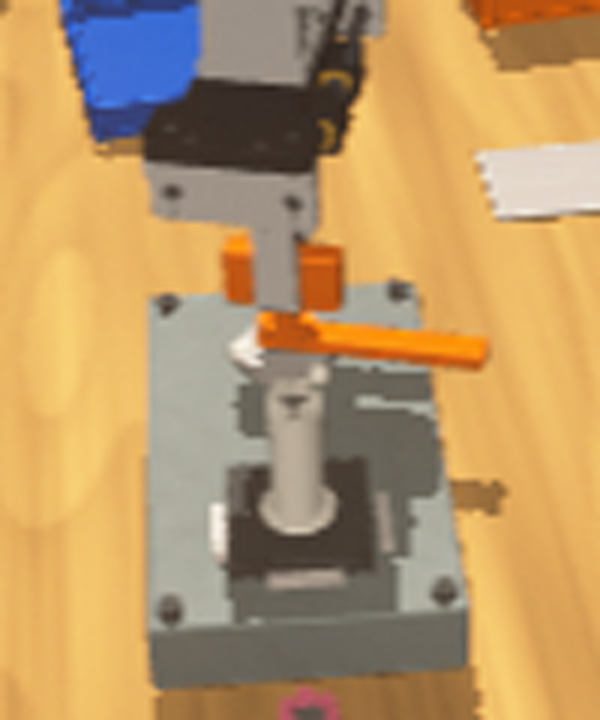

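arm_command([
  {"xyz": [0, 0, 0], "turn": [0, 0, 0]},
  {"xyz": [0, 0, 0], "turn": [0, 0, 0]},
  {"xyz": [0, 0, 0.01], "turn": [0, 0, 0]},
  {"xyz": [0, 0, 0.04], "turn": [0, 0, 0]},
  {"xyz": [0, 0, 0.04], "turn": [0, 0, 0]},
], gripper=0.5)

```text
clock: 26.8
eef_pos: [514.8, -72.6, 170.9]
eef_rot: [-3.141, -0.001, 2.827]
wrist_force: [0.6, -0.1, -0.4]
finger_gap: 47.0
```

arm_command([
  {"xyz": [0, 0, 0.02], "turn": [0, 0, -0.16]},
  {"xyz": [0, 0, 0], "turn": [0, 0, -0.16]},
  {"xyz": [-0.001, -0.015, 0], "turn": [0, 0, -0.16]},
  {"xyz": [-0.001, -0.015, 0], "turn": [0, 0, -0.16]},
  {"xyz": [-0.001, -0.015, 0], "turn": [0, 0, -0.16]},
  {"xyz": [-0.001, -0.015, 0], "turn": [0, 0, -0.16]},
  {"xyz": [-0.001, -0.01, 0], "turn": [0, 0, -0.16]},
  {"xyz": [0, 0, 0], "turn": [0, 0, -0.18]},
  {"xyz": [0, 0, 0], "turn": [0, 0, 0]},
], gripper=0.2)

```text
clock: 27.92
eef_pos: [510.0, -142.7, 189.8]
eef_rot: [-3.141, 0.0, 1.528]
wrist_force: [-0.1, -0.2, -0.4]
finger_gap: 75.3
```

```bash
python3 - <<'E'
from h import *
import pickle
s=read_state(); print(s['clock'],s['eef_pos'],s['eef_rot'],s['moment'],s['wrist_force'],s['finger_gap'])
c=snap('wrist','wG.png'); d=snap('side','dG.png'); pickle.dump((s,c,d),open('wG.pkl','wb'))
crop('wG.png',140,110,360,310,3.5,'wG1.png')
crop('dG.png',200,190,300,300,5,'dG1.png')
E
```

```text
27.925 [ 510.01359072 -142.73985181  189.81901246] [-3.14143394e+00  1.21935532e-05  1.52770661e+00] [0.02285227 0.04295294 0.01455163] [-0.0564344  -0.24045296 -0.42621171] 75.311580651366
```

View pics/wG1.png

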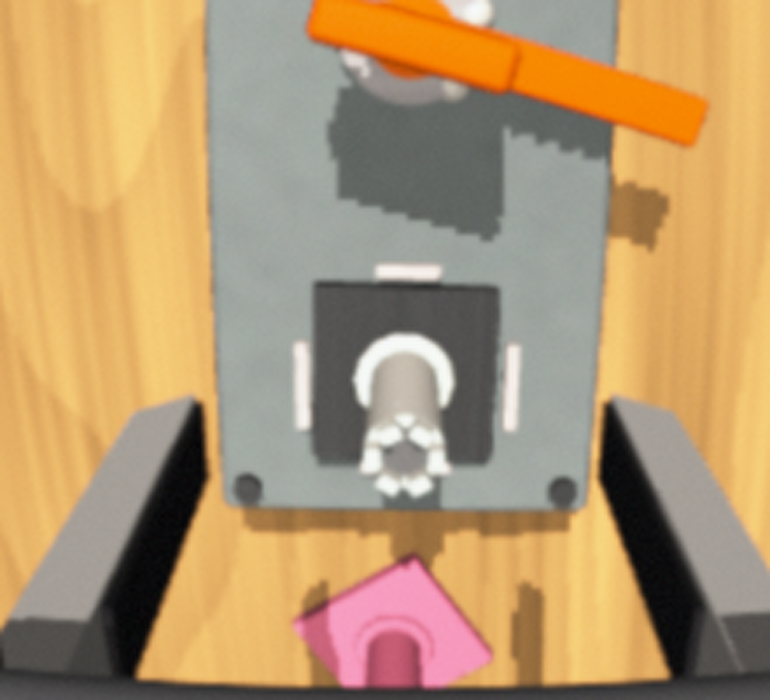

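View pics/dG1.png

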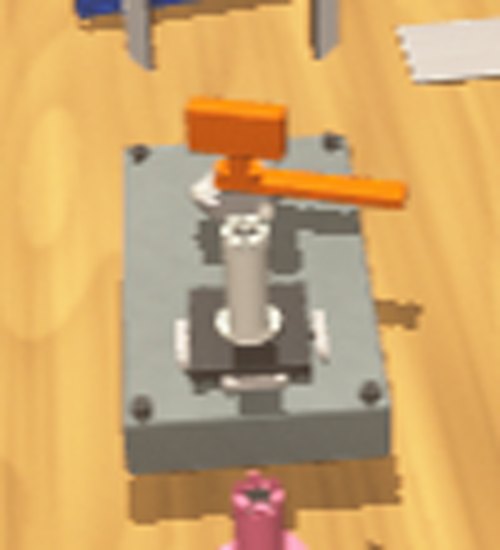

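```bash
python3 - <<'E'
from h import *
import pickle
np.set_printoptions(precision=1,suppress=True)
s,c,d=pickle.load(open('wG.pkl','rb'))
W=lambda q:ray(c,(140+q[0]/3.5,110+q[1]/3.5),s); D=lambda q:ray(d,(200+q[0]/5,190+q[1]/5))
T=[atz(W(q),43) for q in [(314,283),(500,288),(492,465),(312,465)]]
print(np.array(T),np.mean(T,0))
e=T[1]-T[0]; print('tile yaw',np.arctan2(e[1],e[0]))
print('top@105',atz(W((405,455)),105),'tri',tri([W((405,455)),D((246,230))]))
print('foot@47',atz(W((404,379)),47),'tri',tri([W((404,379)),D((248,325))]))
a=atz(W((512,68)),53);
print('bar end',atz(W((700,123)),53),'hub',atz(W((405,40)),53))
E
```

```text
[[ 481.5 -149.6   43. ]
 [ 540.  -153.8   43. ]
 [ 536.7 -215.7   43. ]
 [ 476.2 -213.1   43. ]] [ 508.6 -183.1   43. ]
tile yaw -0.0711939023585196
top@105 [ 508.7 -180.8  105. ] tri (array([ 509. , -182.1,  102.3]), [0.42102756525097845, 0.4210275652508836])
foot@47 [ 508.5 -181.7   47. ] tri (array([ 508.4, -183.5,   42.3]), [0.022342174664674922, 0.022342174664636828])
bar end [ 601.3 -101.5   53. ] hub [513.3 -74.6  53. ]
```

arm_command([
  {"xyz": [-0.0013, -0.0391, 0], "turn": [0, 0, 0]},
  {"xyz": [0, 0, -0.035], "turn": [0, 0, 0]},
  {"xyz": [0, 0, -0.035], "turn": [0, 0, 0]},
  {"xyz": [0, 0, -0.03], "turn": [0, 0, 0]},
  {"xyz": [0, 0, -0.022], "turn": [0, 0, 0]},
  {"xyz": [0, 0, 0], "turn": [0, 0, 0]},
])

```text
clock: 28.78
eef_pos: [508.2, -181.4, 66.4]
eef_rot: [-3.139, -0.001, 1.53]
wrist_force: [0.1, -0.0, -0.3]
finger_gap: 75.2
```

arm_command([
  {"xyz": [0, 0, 0], "turn": [0, 0, 0]},
  {"xyz": [0, 0, 0], "turn": [0, 0, 0]},
  {"xyz": [0, 0, 0], "turn": [0, 0, 0]},
  {"xyz": [0, 0, 0], "turn": [0, 0, 0]},
], gripper=1, force=20)

```text
clock: 29.28
eef_pos: [509.0, -181.9, 67.8]
eef_rot: [3.141, 0.0, 1.527]
wrist_force: [0.6, -0.2, 0.0]
finger_gap: 38.8
```

```bash
python3 st.py; python3 - <<'E'
from h import *
snap('wrist','wH.png'); snap('side','dH.png')
crop('wH.png',140,110,360,310,3,'wH1.png'); crop('dH.png',200,190,300,300,5,'dH1.png')
E
```

```text
29.275 [ 508.978 -181.859   67.766] [3.141 0.    1.527] rel yaw -0.04386029162927074 F [ 0.639 -0.232  0.05 ] M [ 0.013  0.    -0.001] e6 -0.005986813630443066 38.83059633467701
```

View pics/wH1.png

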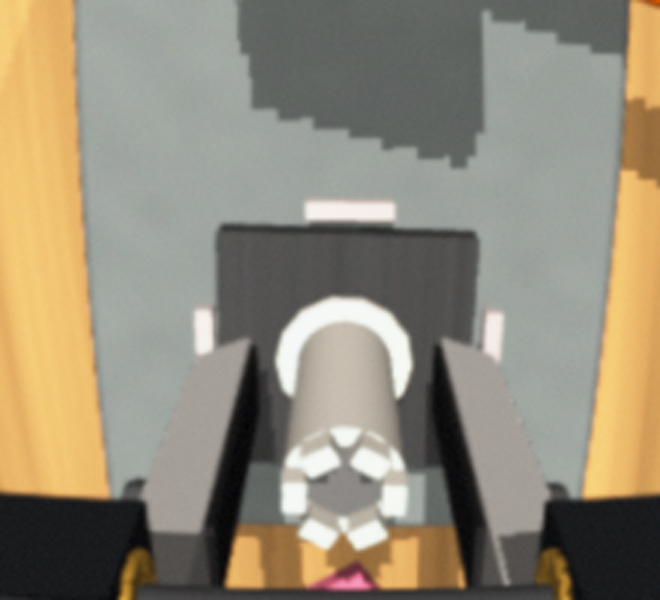

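View pics/dH1.png

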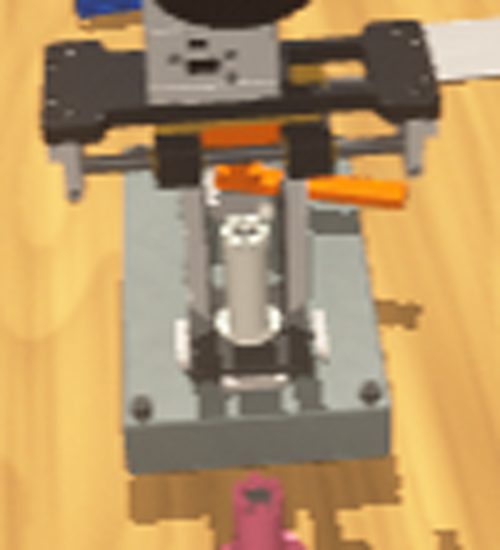

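arm_command([
  {"xyz": [0, 0, 0], "turn": [0, 0, 0]},
  {"xyz": [0, 0, 0], "turn": [0, 0, 0]},
  {"xyz": [0, 0, 0], "turn": [0, 0, 0]},
  {"xyz": [0, 0, 0], "turn": [0, 0, 0]},
], gripper=1, force=25)

```text
clock: 29.88
eef_pos: [508.9, -181.8, 67.5]
eef_rot: [3.142, 0.0, 1.527]
wrist_force: [-0.6, 1.3, 1.5]
finger_gap: 21.5
```

arm_command([
  {"xyz": [0, 0, 0.005], "turn": [0, 0, 0]},
  {"xyz": [0, 0, 0.01], "turn": [0, 0, 0]},
  {"xyz": [0, 0, 0.015], "turn": [0, 0, 0]},
  {"xyz": [0, 0, 0], "turn": [0, 0, 0]},
  {"xyz": [0, 0, 0], "turn": [0, 0, 0]},
])

```text
clock: 30.5
eef_pos: [508.8, -181.8, 97.5]
eef_rot: [3.142, 0.0, 1.527]
wrist_force: [-0.1, -0.4, -0.8]
finger_gap: 21.4
```

```bash
python3 st.py; python3 - <<'E'
from h import *
snap('wrist','wI.png'); snap('side','dI.png')
crop('wI.png',140,110,360,310,3,'wI1.png'); crop('dI.png',200,170,300,300,5,'dI1.png')
E
```

```text
30.5 [ 508.813 -181.775   97.453] [3.142 0.    1.527] rel yaw -0.044015241775258174 F [-0.126 -0.375 -0.764] M [0.053 0.048 0.019] e6 0.00035726394344237633 21.37463048996509
```

View pics/wI1.png

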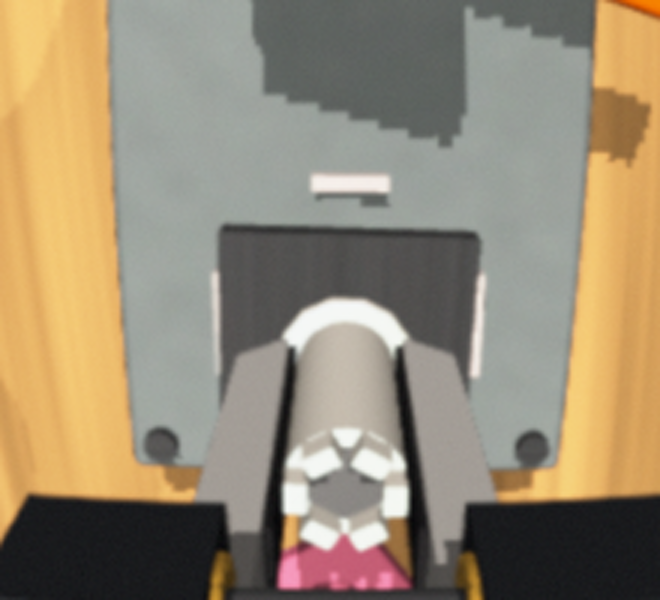

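View pics/dI1.png

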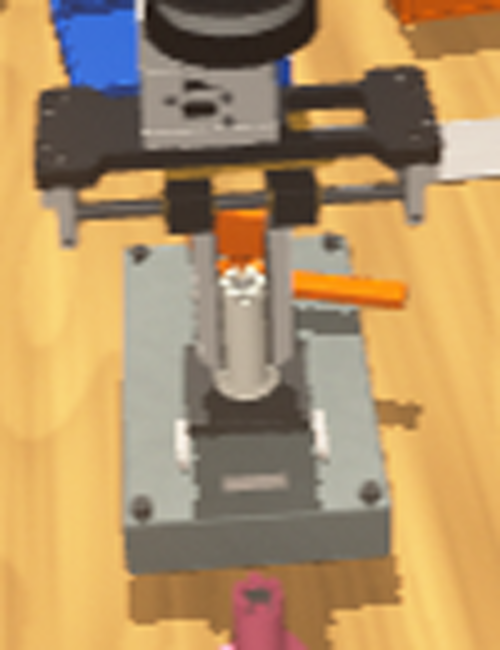

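arm_command([
  {"xyz": [0, 0, 0.025], "turn": [0, 0, 0]},
  {"xyz": [0, 0, 0.03], "turn": [0, 0, 0]},
  {"xyz": [0, 0, 0.02], "turn": [0, 0, 0]},
  {"xyz": [0, 0.015, 0], "turn": [0, 0, 0.02]},
  {"xyz": [-0.001, 0.03, 0], "turn": [0, 0, 0.02]},
  {"xyz": [-0.001, 0.035, 0], "turn": [0, 0, 0.02]},
  {"xyz": [-0.001, 0.035, 0], "turn": [0, 0, 0.02]},
  {"xyz": [-0.001, 0.035, 0], "turn": [0, 0, 0.02]},
  {"xyz": [-0.001, 0.035, 0], "turn": [0, 0, 0.02]},
  {"xyz": [-0.001, 0.035, 0], "turn": [0, 0, 0.02]},
  {"xyz": [-0.001, 0.035, 0], "turn": [0, 0, 0.01]},
])

```text
clock: 31.98
eef_pos: [500.9, 75.1, 171.0]
eef_rot: [-3.14, -0.0, 1.678]
wrist_force: [0.7, 0.8, -0.8]
finger_gap: 21.5
```

arm_command([
  {"xyz": [-0.001, 0.035, 0], "turn": [0, 0, 0]},
  {"xyz": [-0.001, 0.035, 0], "turn": [0, 0, 0]},
  {"xyz": [-0.001, 0.035, 0], "turn": [0, 0, 0]},
  {"xyz": [-0.001, 0.03, 0], "turn": [0, 0, 0]},
  {"xyz": [0, 0.015, 0], "turn": [0, 0, 0]},
  {"xyz": [0, 0, 0], "turn": [0, 0, 0]},
  {"xyz": [0, 0, 0], "turn": [0, 0, 0]},
])

```text
clock: 32.85
eef_pos: [497.8, 222.4, 172.1]
eef_rot: [-3.141, 0.0, 1.676]
wrist_force: [-0.1, -1.1, -0.8]
finger_gap: 21.6
```

```bash
python3 st.py; python3 - <<'E'
from h import *
import pickle
s=read_state(); c=snap('wrist','wJ.png'); d=snap('scene','sJ.png'); pickle.dump((s,c,d),open('wJ.pkl','wb'))
crop('sJ.png',290,130,410,260,5,'sJ1.png')
E
```

```text
32.85 [497.814 222.432 172.109] [-3.141  0.     1.676] rel yaw 0.10555808093905683 F [-0.067 -1.128 -0.79 ] M [ 0.008 -0.018  0.011] e6 0.010390975512564182 21.598994465842313
```

View pics/wJ.png

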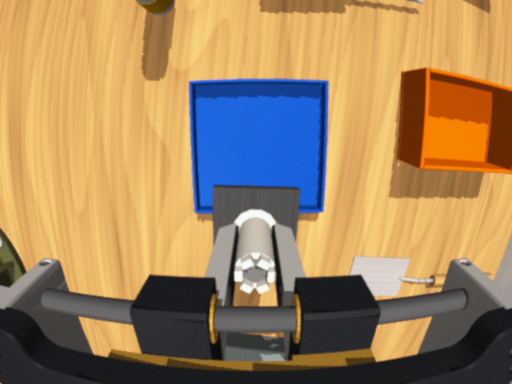

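View pics/sJ1.png

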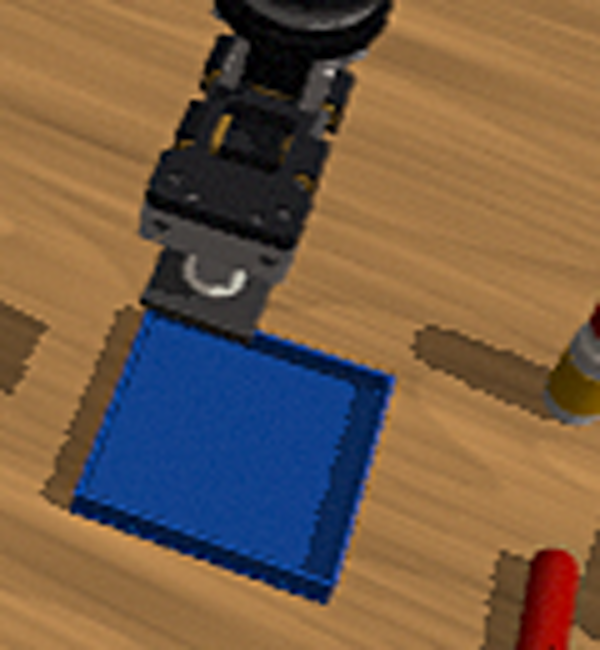

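```bash
python3 - <<'E'
from h import *
import pickle
s,c,d=pickle.load(open('wJ.pkl','rb'))
T=np.array([atz(ray(c,q,s),22) for q in [(191,82),(327,81),(324,212),(195,212)]]); print(T.round(1),T.mean(0))
S=[(250,73),(630,203),(530,540),(122,390)]
for q,w in zip([(195,212),(191,82),(327,81),(324,212)],S): print(tri([ray(c,q,s),ray(d,(290+w[0]/8,180+w[1]/8))]))
E
```

```text
[[418.1 326.2  22. ]
 [561.9 343.   22. ]
 [580.6 196.5  22. ]
 [432.2 180.9  22. ]] [498.21608234 261.65009559  22.        ]
(array([432.11626548, 180.65396371,  19.01313954]), [0.9443102285949266, 0.9443102285948313])
(array([417.18533228, 326.68823524,  18.22160574]), [0.25878628315775404, 0.25878628315782576])
(array([563.52705699, 343.26238441,  15.28225346]), [0.5763829975621695, 0.5763829975621617])
(array([581.4941244 , 196.50315076,  19.51484325]), [0.8349659601274434, 0.8349659601274483])
```

Tray centre is about (498, 262), with the rim at 18 to 20 mm by triangulation (22 mm nominal). I'll move +40 mm in y, then lower in stages and watch the force.

arm_command([
  {"xyz": [0, 0.02, 0], "turn": [0, 0, 0]},
  {"xyz": [0, 0.02, 0], "turn": [0, 0, 0]},
  {"xyz": [0, 0, -0.03], "turn": [0, 0, 0]},
  {"xyz": [0, 0, -0.035], "turn": [0, 0, 0]},
  {"xyz": [0, 0, -0.03], "turn": [0, 0, 0]},
  {"xyz": [0, 0, -0.02], "turn": [0, 0, 0]},
  {"xyz": [0, 0, -0.01], "turn": [0, 0, 0]},
  {"xyz": [0, 0, 0], "turn": [0, 0, 0]},
])

```text
clock: 33.95
eef_pos: [497.7, 263.7, 47.2]
eef_rot: [-3.141, 0.0, 1.677]
wrist_force: [0.1, -0.4, -1.1]
finger_gap: 21.2
```

```bash
python3 st.py; python3 - <<'E'
from h import *
snap('wrist','wK.png'); crop('wK.png',150,40,370,290,2.4,'wK1.png')
snap('side','dK.png'); crop('dK.png',190,100,280,200,6,'dK1.png')
E
```

```text
33.95 [497.73  263.717  47.188] [-3.141  0.     1.677] rel yaw 0.10643777279249123 F [ 0.05  -0.37  -1.075] M [ 0.022 -0.033  0.032] e6 0.014776153257116675 21.22482994122136
```

View pics/wK1.png

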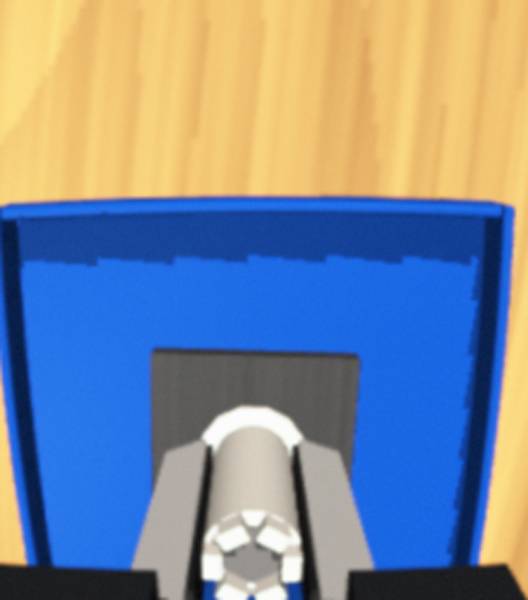

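View pics/dK1.png

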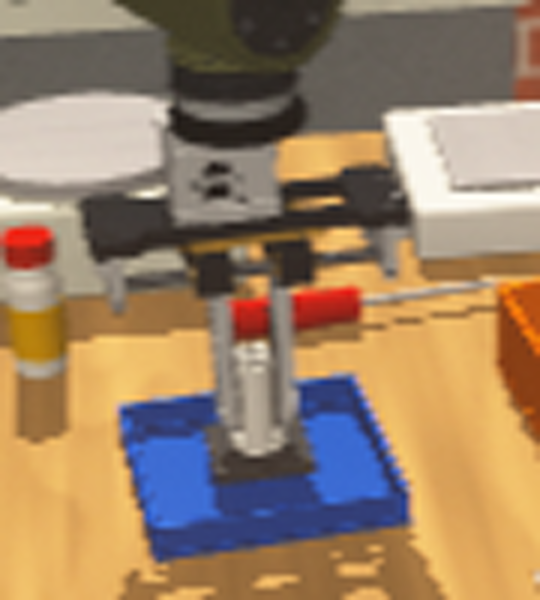

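arm_command([
  {"xyz": [0, 0, -0.005], "turn": [0, 0, 0]},
  {"xyz": [0, 0, -0.003], "turn": [0, 0, 0]},
  {"xyz": [0, 0, -0.001], "turn": [0, 0, 0]},
  {"xyz": [0, 0, 0], "turn": [0, 0, 0]},
])

```text
clock: 34.55
eef_pos: [497.9, 263.2, 38.4]
eef_rot: [-3.142, 0.0, 1.677]
wrist_force: [0.5, 0.2, -1.2]
finger_gap: 21.5
```

arm_command([
  {"xyz": [0, 0, -0.0007], "turn": [0, 0, 0]},
  {"xyz": [0, 0, 0], "turn": [0, 0, 0]},
])

```text
clock: 34.8
eef_pos: [497.9, 263.2, 37.8]
eef_rot: [-3.142, -0.0, 1.677]
wrist_force: [0.6, -0.2, -1.4]
finger_gap: 21.4
```

arm_command([
  {"xyz": [0, 0, -0.0007], "turn": [0, 0, 0]},
  {"xyz": [0, 0, 0], "turn": [0, 0, 0]},
])

```text
clock: 35.05
eef_pos: [497.8, 263.2, 37.0]
eef_rot: [-3.141, 0.0, 1.677]
wrist_force: [0.8, 0.0, -0.4]
finger_gap: 22.0
```

arm_command([
  {"xyz": [0, 0, -0.0006], "turn": [0, 0, 0]},
  {"xyz": [0, 0, 0], "turn": [0, 0, 0]},
])

```text
clock: 35.3
eef_pos: [497.9, 263.2, 36.5]
eef_rot: [3.142, -0.0, 1.677]
wrist_force: [-1.0, 0.3, -0.4]
finger_gap: 21.3
```

```bash
python3 av.py 2
```

```text
35.4 yaw 0.1060 Mz [-0.013  0.003] mean -0.005 F [ 0.2 -0.4 -0.2] [497.9 263.2  36.5] e6 0.003 M [ 0.009 -0.017  0.003] gap 21.7
```

arm_command([
  {"xyz": [0, 0, -0.0006], "turn": [0, 0, 0]},
  {"xyz": [0, 0, 0], "turn": [0, 0, 0]},
])

```text
clock: 35.65
eef_pos: [497.9, 263.2, 36.4]
eef_rot: [3.141, -0.0, 1.677]
wrist_force: [-2.9, -1.1, 6.9]
finger_gap: 21.5
```

```bash
python3 av.py 2
```

```text
35.75 yaw 0.1060 Mz [0.004 0.017] mean 0.011 F [-3.9 -1.1  8.2] [497.9 263.2  36.5] e6 -0.002 M [-0.33   0.672  0.017] gap 21.8
```

The tile is on the tray floor with an upward force of about 8 N. I'll ease off slightly, let go and rise.

arm_command([
  {"xyz": [0, 0, 0.0004], "turn": [0, 0, 0]},
  {"xyz": [0, 0, 0], "turn": [0, 0, 0]},
])

```text
clock: 36.0
eef_pos: [497.9, 263.2, 36.4]
eef_rot: [3.142, -0.0, 1.677]
wrist_force: [-2.1, -1.3, 5.2]
finger_gap: 21.7
```

arm_command([
  {"xyz": [0, 0, 0], "turn": [0, 0, 0]},
  {"xyz": [0, 0, 0], "turn": [0, 0, 0]},
  {"xyz": [0, 0, 0], "turn": [0, 0, 0]},
  {"xyz": [0, 0, 0], "turn": [0, 0, 0]},
  {"xyz": [0, 0, 0.02], "turn": [0, 0, 0]},
  {"xyz": [0, 0, 0.04], "turn": [0, 0, 0]},
  {"xyz": [0, 0, 0.04], "turn": [0, 0, 0]},
  {"xyz": [0, 0, 0.04], "turn": [0, 0, 0]},
  {"xyz": [0, -0.03, 0.02], "turn": [0, 0, 0]},
  {"xyz": [0, -0.03, 0], "turn": [0, 0, 0]},
  {"xyz": [0, 0, 0], "turn": [0, 0, 0]},
], gripper=0.4)

```text
clock: 37.38
eef_pos: [498.0, 202.0, 196.5]
eef_rot: [3.141, 0.0, 1.675]
wrist_force: [0.1, 0.4, -0.6]
finger_gap: 56.3
```

```bash
python3 st.py; python3 - <<'E'
from h import *
snap('wrist','wL.png'); snap('side','dL.png'); crop('dL.png',190,100,330,290,3.1,'dL1.png'); snap('scene','sL.png')
E
```

```text
37.375 [498.035 201.997 196.541] [3.141 0.    1.675] rel yaw 0.10397074842591536 F [ 0.139  0.426 -0.607] M [-0.036  0.03  -0.016] e6 -0.5317713506519794 56.28090577452258
```

View pics/wL.png

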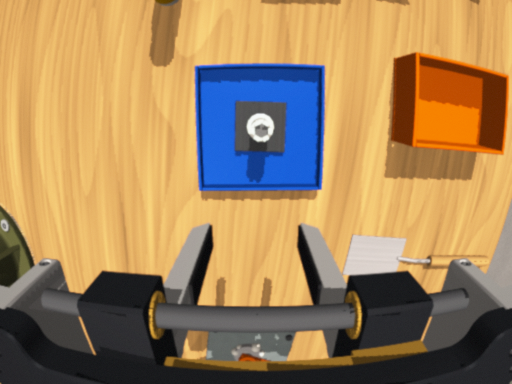

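View pics/dL1.png

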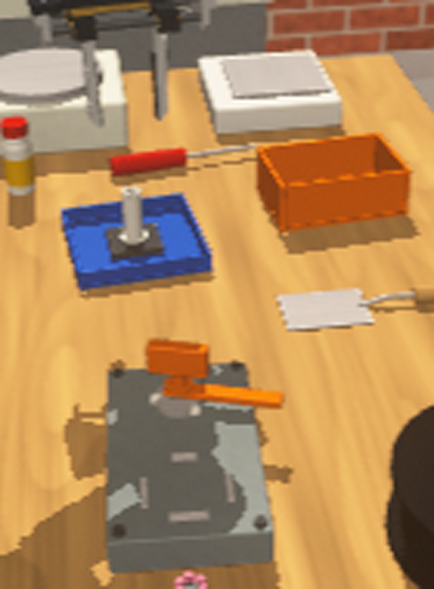

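View pics/sL.png

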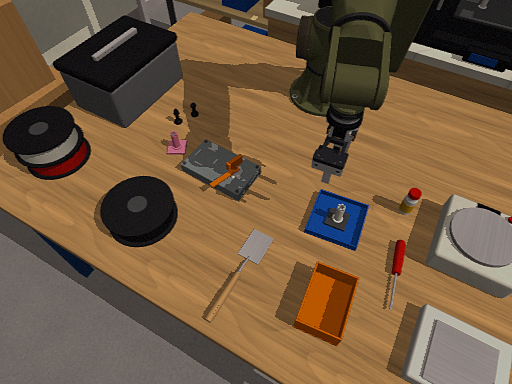

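The tile sits flat and upright in the middle of the tray (wrist image about (260,127)). The bar is well open, the nest is empty and the bystanders haven't moved. Handing in.

```bash
python3 -c "
from cell import *
print(sign_off())"
```

```text
the job is handed in; nothing more can be done
None
```

The job is done and handed in at about 37.5 s of the 72 s allowed. The button is free and open, and the tile with its rook stands in the blue tray.

- **Freeing the button:** I rocked it between firm stops of about 0.22 to 0.27 N m, easing off each time. One single reading showed 0.31 N m, below the 0.4 N m limit. After about four swings it turned freely both ways with only friction of about 0.08 to 0.1 N m.
- **Opening it:** I swung it counter-clockwise to about 1.29 rad past closed. The wrist picture agreed, with the bar clear of the tile.
- **Moving the tile:** I gripped the rook's shaft (21.5 mm opening), lifted it level and lowered it onto the tray floor in small steps. It touched down with about 8 N, and I eased off before letting go.
- **Last pictures:** The tile lies flat and upright in the middle of the tray, the nest is empty, and the gripper is clear of everything. The pink look-alike and the other things look where they were.

**Checks that disagreed:**
- On the clockwise swings the torque fell to about zero (near −0.4 rad the first time, −0.47 the second). I don't know why; it rose again to friction level both times.
- On the last clockwise swing I reached no stop by about −0.67 rad on the button, which I took as the sign that it was free.
- Heights measured from the pictures came out 2 to 5 mm below the text. I set the tile down by wrist force and by the height it was picked up at instead.

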